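# Fetch the whale from behind the spray cans

### The job

The blue whale model stands in the metal tray behind a row of three spray cans: stand all three cans on the plywood board before you touch the whale, then set the whale upright in the middle of the turntable, and only then put the cans back in the tray, each colour just where it stood. Set everything down rather than dropping it, knock nothing over, and leave the caliper, the square and the grey whale alone.

Things in the scene. Friction and masses are not known exactly. Their poses are not given: they have to be found in the camera images.
- green_can_mid (a point): Small upright spray-paint can, a cylinder 53 mm in diameter and 125 mm high with a green cap (seen from above) and green band. This point is its centre, 62.5 mm above its underside; z up. About 0.16 kg. The three stand in a row in random order, 66 mm apart, 13 mm free between neighbours.
- yellow_can_mid (a point): Small upright spray-paint can, a cylinder 53 mm in diameter and 125 mm high with a yellow cap (seen from above) and yellow band. This point is its centre, 62.5 mm above its underside; z up. About 0.16 kg.
- red_can_mid (a point): Small upright spray-paint can, a cylinder 53 mm in diameter and 125 mm high with a red cap (seen from above) and red band. This point is its centre, 62.5 mm above its underside; z up. About 0.16 kg.
- whale_mid (a point): Faceted whale, dark blue, paler back, white belly; 200 mm long, 50 high, 0.3 kg, on a flat keel. Point: its middle, 25 mm above its underside; x to the head, y across, z up. Grip it here across y: the flanks are upright and parallel, 46 mm apart, within 30 mm of the point and 10 to 34 mm above the underside. Flippers 36 mm ahead, 68 mm wide. Starts along the tray's y, 67 mm behind the cans' centres.
- turntable_centre (a point): Middle of the upper face of the turntable: a grey disc 230 mm in diameter with dark rings and a brass centre spot, on a square brown foot. The face lies 46 mm above the bench. The disc turns stiffly; its angle does not matter. Turntable and plywood board stand left and right of the tray, either way round.
- board: Bare light plywood board, fixed on the bench, 300 mm (its x) by 160 mm (its y), 12 mm thick; the side area for the cans, free at the start. Origin at the centre of its underside.
- tray: Low aluminium tray, fixed, 210 mm (its x, away from the robot) by 290 mm (its y), rim 22 mm high, floor and walls 4 mm thick; origin at the centre of its underside. The cans' row lies along its y, 55 mm nearer the robot than its centre. Grip a can from front and back (along the tray's x), in its upper third: fingers clear the whale and the gripper's body the other cans.
- caliper_mid (a point): Vernier caliper lying on the bench beyond the tray, 230 mm long, about 10 mm high; leave alone. The point is the middle of its beam.
- square_mid (a point): Try square with wooden stock and steel blade lying beyond the tray, 170 mm by 115 mm, 16 mm high; leave alone. The point lies near its middle.
- grey_whale_mid (a point): Bare grey steel whale of the same shape as the blue one, standing beyond the tray; leave alone. The point is its middle, 25 mm above the bench.
Things that resemble listed ones, but are neither listed nor needed, are in the scene too. Of the things that look like the part that bears whale_mid, take the one that is farthest to the robot's left at the start.

How it is judged:
On the way, in this order (a step that is already met when the one before it is completed fails the run):
1. all three cans stand upright and released on the plywood board, the whale not yet moved (x of green_can_mid in the frame of board between -0.145 and 0.145 m and y of green_can_mid in the frame of board between -0.075 and 0.075 m and height (world z) of green_can_mid between 0.07 and 0.08 m and angle between each of green_can_mid, yellow_can_mid, red_can_mid's own z axis and vertical below 0.1 rad and linear speed of each of green_can, yellow_can, red_can below 0.02 m/s and angular speed of each of green_can, yellow_can, red_can below 0.2 rad/s and contact force between the fingers and green_can below 0.05 N and x of yellow_can_mid in the frame of board between -0.145 and 0.145 m and y of yellow_can_mid in the frame of board between -0.075 and 0.075 m and height (world z) of yellow_can_mid between 0.07 and 0.08 m and contact force between the fingers and yellow_can below 0.05 N and x of red_can_mid in the frame of board between -0.145 and 0.145 m and y of red_can_mid in the frame of board between -0.075 and 0.075 m and height (world z) of red_can_mid between 0.07 and 0.08 m and contact force between the fingers and red_can below 0.05 N and distance of whale_mid from where it was at the start of the episode below 0.02 m), for 0.2 s.
2. the blue whale stands upright and released in the middle of the turntable, the cans still on the board (horizontal distance between whale_mid and turntable_centre below 0.015 m and z of whale_mid in the frame of turntable_centre between 0.02 and 0.03 m and angle between each of whale_mid, green_can_mid, yellow_can_mid, red_can_mid's own z axis and vertical below 0.1 rad and linear speed of each of whale, green_can, yellow_can, red_can below 0.02 m/s and angular speed of each of whale, green_can, yellow_can, red_can below 0.2 rad/s and contact force between the fingers and whale below 0.05 N and x of green_can_mid in the frame of board between -0.145 and 0.145 m and y of green_can_mid in the frame of board between -0.075 and 0.075 m and height (world z) of green_can_mid between 0.07 and 0.08 m and contact force between the fingers and green_can below 0.05 N and x of yellow_can_mid in the frame of board between -0.145 and 0.145 m and y of yellow_can_mid in the frame of board between -0.075 and 0.075 m and height (world z) of yellow_can_mid between 0.07 and 0.08 m and contact force between the fingers and yellow_can below 0.05 N and x of red_can_mid in the frame of board between -0.145 and 0.145 m and y of red_can_mid in the frame of board between -0.075 and 0.075 m and height (world z) of red_can_mid between 0.07 and 0.08 m and contact force between the fingers and red_can below 0.05 N), for 0.2 s.
At the end, for the whole second after the job is handed in: The blue whale stands upright and still on the turntable, its middle within 15 mm of the disc's centre; every can stands upright and still in the tray within 13 mm of where it stood at the start; nothing is held (horizontal distance between whale_mid and turntable_centre below 0.015 m and z of whale_mid in the frame of turntable_centre between 0.02 and 0.03 m and angle between each of whale_mid, green_can_mid, yellow_can_mid, red_can_mid's own z axis and vertical below 0.1 rad and linear speed of each of whale, green_can, yellow_can, red_can below 0.02 m/s and angular speed of each of whale, green_can, yellow_can, red_can below 0.2 rad/s and contact force between the fingers and whale below 0.05 N and distance of each of green_can_mid, yellow_can_mid, red_can_mid from where it was at the start of the episode below 0.013 m and contact force between the fingers and green_can below 0.05 N and contact force between the fingers and yellow_can below 0.05 N and contact force between the fingers and red_can below 0.05 N); the robot touches nothing.
It fails at once if a can or the blue whale is tipped over (angle between any of green_can_mid, yellow_can_mid, red_can_mid, whale_mid's own z axis and vertical above 0.6 rad).
It fails at once if a can or the blue whale is let go in the air, more than about 15 mm above the board or the turntable, and falls ((contact force between green_can and anything else below 0.005 N and height (world z) of green_can_mid above 0.09 m) or (contact force between yellow_can and anything else below 0.005 N and height (world z) of yellow_can_mid above 0.09 m) or (contact force between red_can and anything else below 0.005 N and height (world z) of red_can_mid above 0.09 m) or (contact force between whale and anything else below 0.005 N and height (world z) of whale_mid above 0.087 m)).
It fails at once if the caliper, the square or the grey whale is moved by more than 15 mm (distance of any of caliper_mid, square_mid, grey_whale_mid from where it was at the start of the episode above 0.015 m).
It also fails if it takes over 136 s, if anything falls off the work surface, if the arm or the gripper's body presses on something with over 40 N, if the wrist force passes 120 N, or if a joint passes its speed limit or range.

### The arm

A 7-joint arm with a two-finger parallel gripper is mounted at the origin on the work surface. World frame = base frame: x ahead of the robot, y to its left, z up, the work surface at z = 0. Lengths are in m, angles in rad, forces in N, time in s.
With the tool pointing down it reaches from about 0.425 to 1.025 m from the base axis. Payload 9.4 kg.
Tool frame: the origin (TCP) lies between the finger pads; the fingertips stand 17 mm ahead of it and the grasp point (between the pads) lies 2 mm behind it; z points along the fingers, y is the direction in which the jaws open and shut (so a half turn about z gives the same grasp; the last joint's range is limited). The gripper opens to 85 mm and grips with 20 to 120 N. Pads are 22 mm wide; open, the fingers measure 114 mm over their backs; the gripper's body (76 mm by 85 mm) begins 54 mm behind the grasp point. The pads swing forward as they close: fully open they stand 13 mm farther back than shut.
Start: joints at [-1.199, 0.599, -0.003, 1.599, 0.002, 0.943, -0.08], TCP at [0.315, 0.653, 0.226] pointing down, gripper open.
Joint ranges: [-2.57, 2.57], [-0.35, 1.97], [-1.29, 1.29], [0.11, 2.56], [-1.05, 4.19], [0.11, 1.86], [-2.63, 2.63]. Speed limits (rad/s): [2.22, 2.22, 3.01, 3.01, 3.14, 3.14, 3.14].

### API

Orientations are given as a 3x3 rotation matrix whose columns are the frame's x, y, z axes.
In Python, from workcell import bot gives the robot as it stands.
- The arm moves only by the tool arm_command, never from a script. Its argument "deltas" is text: rows parted by semicolons, each of 5 numbers parted by spaces: the opening, from -1 (shut) to 1 (fully open), then the shift along the tool's x, y, z in mm, then the turn about the tool's z in rad. A call has 1 to 12 rows; each row shifts and turns the pose as measured when the row begins, along the tool's axes as they then stand; what a row does not reach is not made up. A row lasts 1/10 s, in which the tool goes at most 50 mm and 8.59 degrees, less where a joint would pass 70% of its speed; a pose out of reach is approached as far as the arm can. A call is refused whole if a number of a shift passes 50 or a number of a turn 0.15, either way. A call with a gripper value outside its range is refused whole. The fingers move at their own pace and stop on an object; the grip force is fixed at half the most. Time passes only in rows, so rows that do not move let the fingers close. It gives the time, the measured TCP pose, the force and the opening at its end, in the units of the state.
- bot.observe(): the state, without advancing time (a new reading comes with each control period).
- bot.camera(name): name is "scene" or "top"; returns a dict with "pixels" (400x640x3 uint8, red, green, blue), "range_z" (400x640 float32, m along the optical axis (not along the pixel's ray), 0 where there is no reading), "mtx" (3x3 intrinsics, pixels), "rvec" (rotation vector, rad) and "tvec" (3), from world to camera coordinates, as OpenCV has them. Camera axes: x right, y down, z forward; pixel columns grow to the right and rows downward; lengths in m; the calibration is good to about 2 mm. A picture is of the moment at which its call begins.
- bot.sign_off(): hands the job in, once; it reports no verdict.
The state is a dict: "time": time; "joint_positions": joint angles; "dq": joint speeds; "joint_efforts": joint torques, N m; "eef_pos": TCP position; "tool_rot": TCP orientation; "wrist_force": force on the tool from outside, world axes, zero at the start; "wrist_torque": the same for the moment, N m; "width": finger opening in m.
Only numpy, scipy, OpenCV 4.12 (cv2) and the standard library are available. Lean on these libraries where they do the work, as an engineer would, in place of code of your own. Each camera call takes 0.05 s, during which the arm holds its last target.

## Working session

There is one attempt and no reset: what is moved stays moved. The work goes in short steps, Python scripts to look and compute and a tool call to move; the robot and the scene stay as the last step left them, time stands still between calls to the robot, and variables do not carry over. Pictures are saved under pics/ and viewed, and the job is handed in when it is done.

Besides the shell and the picture viewer there is one more tool, called after "Request:" as name(argument=value, ...), one argument or row to a line, values as JSON. arm_command: Moves the arm, as the interface text tells. Its arguments: {"type":"object","properties":{"deltas":{"type":"string"}},"required":["deltas"]}

```bash
ls; mkdir -p pics
cat > h.py <<'E'
import numpy as np,cv2
from workcell import bot
def cam(n):
    c=bot.camera(n);c['R']=cv2.Rodrigues(np.array(c['rvec'],float))[0];c['t']=np.array(c['tvec'],float).ravel();return c
def save(c,f,crop=None,s=1):
    p=c['pixels'][:,:,::-1]
    if crop: p=p[crop[1]:crop[3],crop[0]:crop[2]]
    cv2.imwrite('pics/'+f,cv2.resize(p,None,fx=s,fy=s,interpolation=cv2.INTER_CUBIC))
def cloud(c):
    h,w=c['range_z'].shape;u,v=np.meshgrid(np.arange(w),np.arange(h));z=c['range_z'];K=np.array(c['mtx'])
    P=np.stack([(u-K[0,2])/K[0,0]*z,(v-K[1,2])/K[1,1]*z,z],-1)
    return (P-c['t'])@c['R']
def onplane(c,u,v,z):
    K=np.array(c['mtx']);d=c['R'].T@np.array([(u-K[0,2])/K[0,0],(v-K[1,2])/K[1,1],1]);o=-c['R'].T@c['t']
    return o+d*(z-o[2])/d[2]
E
python3 - <<'E'
from h import *
for n in('scene','top'):
    c=cam(n);save(c,n+'0.png');print(n,-c['R'].T@c['t'],c['R'].round(2).tolist(),np.array(c['mtx'])[0,0])
s=bot.observe();print(s)
E
```

```text
pics
scene [ 0.9346021  -0.66081386  1.33546078] [[0.82, 0.57, 0.01], [0.48, -0.7, -0.53], [-0.3, 0.44, -0.85]] 475.6965285340549
top [ 0.42227547 -0.02337991  1.0298126 ] [[0.0, -1.0, -0.04], [-1.0, 0.0, -0.06], [0.06, 0.04, -1.0]] 388.3021412671652
{'time': 0.1, 'joint_positions': array([-1.19870846,  0.60004982, -0.00257702,  1.60005923,  0.00178265,
        0.94286246, -0.07977209]), 'dq': array([-0.00069306, -0.00260101, -0.00103558, -0.00039717, -0.00083742,
        0.0008466 ,  0.00013064]), 'joint_efforts': array([ 5.99731022e-03, -7.77990746e+01,  1.57040935e+00, -2.58621937e+01,
        1.26538257e-02,  5.58418105e-03, -3.07523828e-05]), 'eef_pos': array([0.31436302, 0.65282996, 0.22489608]), 'tool_rot': array([[-9.01018819e-01,  4.33779699e-01, -5.09481300e-04],
       [ 4.33779988e-01,  9.01017917e-01, -1.27885673e-03],
       [-9.56903083e-05, -1.37327677e-03, -9.99999052e-01]]), 'wrist_force': array([ 0.10035105, -0.50007854,  0.51628165]), 'wrist_torque': array([-0.03329154,  0.03309877, -0.04339077]), 'width': 0.0853374984798359}
```

View pics/scene0.png

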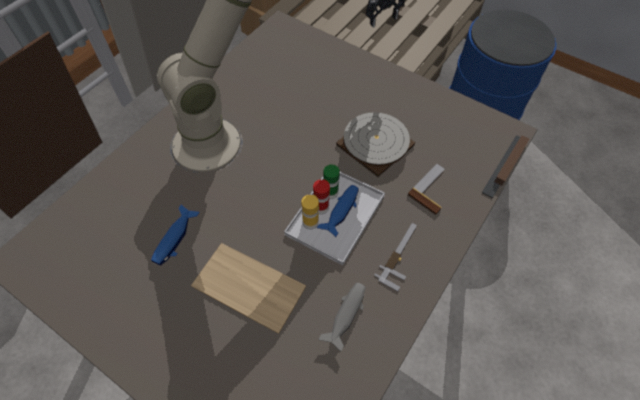

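View pics/top0.png

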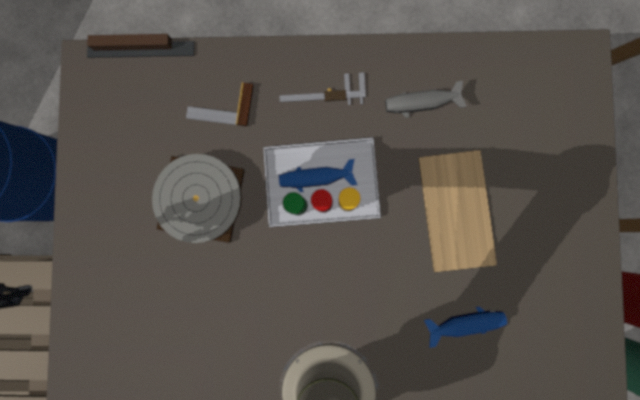

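The top view shows the turntable (196,198) to the left of the tray and the board (458,211) to its right. The cans are green (294,203), red (321,201) and yellow (348,199). The target whale (315,177) stands behind them, head to the left. The decoy whale is at (470,325). Next I'll measure these.

```bash
cat > m.py <<'E'
from h import *
def zones(c,name):
    P=cloud(c);hsv=cv2.cvtColor(c['pixels'],cv2.COLOR_RGB2HSV)
    H,S,V=hsv[...,0].astype(int),hsv[...,1],hsv[...,2]
    out={}
    ok=(c['range_z']>0)
    cols={'green':(H>45)&(H<90)&(S>100),'red':((H<8)|(H>172))&(S>120),'yellow':(H>18)&(H<32)&(S>120)}
    for k,m in cols.items():
        for lab,zr in (('tray',(.1,.145)),):
            mm=m&ok&(P[...,2]>zr[0])&(P[...,2]<zr[1]+.01)&(P[...,0]>.3)&(P[...,0]<.95)
            q=P[mm]
            if len(q)<10: continue
            zt=np.percentile(q[:,2],90);q=q[q[:,2]>zt-.006]
            (ctr,r)=cv2.minEnclosingCircle(q[:,:2].astype(np.float32))
            print(name,k,len(q),'mean',q.mean(0).round(4),'circ',np.round(ctr,4),round(r,4))
    return P,H,S,V
E
python3 - <<'E'
from m import *
for n in ('top','scene'):
    c=cam(n);P,H,S,V=zones(c,n)
    ok=c['range_z']>0
    def rect(m,lab):
        m=cv2.morphologyEx(m.astype(np.uint8),cv2.MORPH_OPEN,np.ones((3,3)))
        l,L,st,_=cv2.connectedComponentsWithStats(m)
        for i in np.argsort(-st[1:,4])[:2]+1:
            q=P[(L==i)];r=cv2.minAreaRect(q[:,:2].astype(np.float32))
            print(n,lab,st[i,4],'mean',q.mean(0).round(4),'rect',np.round(r[0],4),np.round(r[1],4),round(r[2],1))
    W=ok&(P[...,0]>.2)&(P[...,0]<1)&(abs(P[...,1])<.6)
    rect(W&(P[...,2]>.007)&(P[...,2]<.017)&(P[...,1]<-.12)&(H>8)&(H<25)&(S>70),'board')
    rect(W&(P[...,2]>.037)&(P[...,2]<.056)&(P[...,1]>.15),'table')
    rect(W&(H>100)&(H<125)&(S>110)&(P[...,2]>.012),'bluewhale')
    rect(W&(P[...,2]>.015)&(P[...,2]<.028)&(abs(P[...,1])<.2)&(S<70)&(P[...,0]>.4),'tray')
    print(np.median(P[W&(P[...,0]<.4)&(P[...,1]>0)][:,2]))
c=cam('top');save(c,'t1.png',(250,120,390,240),5)
save(c,'t2.png',(150,140,250,250),5)
E
```

```text
top green 320 mean [0.4784 0.0767 0.129 ] circ [0.4777 0.0775] 0.0244
top red 342 mean [0.4848 0.0118 0.129 ] circ [0.4849 0.0123] 0.0252
top yellow 364 mean [ 0.4884 -0.0524  0.1289] circ [ 0.4887 -0.0524] 0.0258
top board 7122 mean [ 0.4632 -0.3345  0.012 ] rect [ 0.4649 -0.335 ] [0.2998 0.1613] 6.6
top table 6150 mean [0.4955 0.3389 0.046 ] rect [0.4975 0.3401] [0.228  0.2292] 0.3
top bluewhale 1101 mean [0.5511 0.0273 0.0488] rect [0.5569 0.0276] [0.0598 0.1902] 4.0
top bluewhale 214 mean [ 0.2056 -0.3958  0.0339] rect [ 0.2072 -0.3929] [0.0141 0.0904] 0.3
top tray 9 mean [0.6425 0.0112 0.0206] rect [0.6428 0.0112] [0.0055 0.005 ] 87.4
0.0003104024875602043
scene green 147 mean [0.4809 0.0773 0.1297] circ [0.4809 0.0773] 0.0259
scene red 172 mean [0.4877 0.0116 0.1294] circ [0.4872 0.0119] 0.0265
scene yellow 172 mean [ 0.491 -0.054  0.13 ] circ [ 0.489  -0.0531] 0.0267
scene board 4276 mean [ 0.4721 -0.3371  0.0122] rect [ 0.4662 -0.3352] [0.3008 0.1613] 6.8
scene table 2684 mean [0.5008 0.3348 0.0464] rect [0.499  0.3385] [0.2282 0.2318] 3.2
scene bluewhale 649 mean [0.5576 0.0221 0.0486] rect [0.5505 0.0291] [0.0608 0.1923] 7.7
scene bluewhale 181 mean [ 0.2065 -0.3964  0.0344] rect [ 0.2073 -0.3919] [0.0164 0.0937] 2.6
0.0007371239284813144
```

View pics/t1.png

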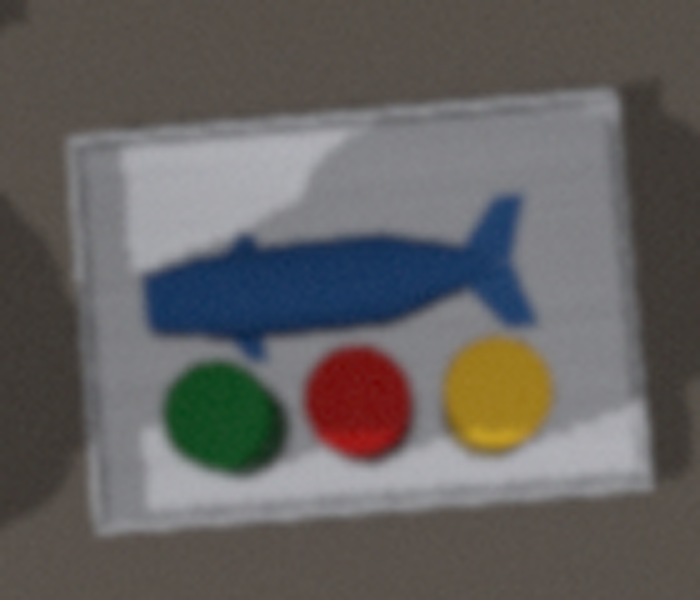

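View pics/t2.png

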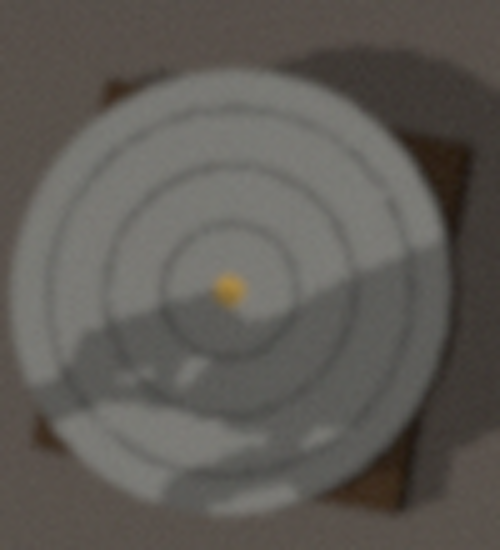

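Run:
```python
from h import *
c=cam('top')
f=lambda u,v,z,s=5,o=(250,120):onplane(c,(u+.5)/s-.5+o[0],(v+.5)/s-.5+o[1],z)[:2].round(4)
print('spot',f(229,290,.046,5,(150,140)))
T=np.array([f(*p,.022) for p in((68,138),(615,92),(652,488),(98,532))]);print('tray',T.tolist(),T.mean(0))
e=T[3]-T[0],T[2]-T[1],T[0]-T[1],T[3]-T[2]
print([ (np.linalg.norm(x).round(4), np.degrees(np.arctan2(x[1],x[0])).round(1)) for x in e])
print('nose',f(147,305,.025),'tail',f(520,195,.035),f(533,322,.035),'flip',f(247,238,.02),f(258,358,.02),'back edges mid',f(385,237,.034),f(385,330,.034))
P=cloud(c);hsv=cv2.cvtColor(c['pixels'],cv2.COLOR_RGB2HSV)
m=(hsv[...,0]>100)&(hsv[...,0]<125)&(hsv[...,1]>100)&(P[...,2]>.006)&(abs(P[...,1])<.2)
m[:,:270]=0;m[:,385:]=0
q=P[m]
# project along row dir
th=np.radians(4.6);ty=np.array([-np.sin(th),np.cos(th)]);tx=np.array([np.cos(th),np.sin(th)])
a=q[:,:2]@ty;b=q[:,:2]@tx
print('along',a.min(),a.max())
for s in np.arange(a.min(),a.max(),.01):
    k=(a>=s)&(a<s+.01);print(round(s,3),k.sum(),b[k].min().round(4),b[k].max().round(4),((b[k].min()+b[k].max())/2).round(4),q[k,2].max().round(4))
for p in((.4785,.077),(.4855,.012),(.4885,-.053)):print(np.array(p)@ty,np.array(p)@tx)
```

```text
spot [0.4974 0.3392]
tray [[0.6323, 0.1692], [0.6543, -0.1186], [0.4473, -0.136], [0.4245, 0.1515]] [0.5396   0.016525]
[(np.float64(0.2086), np.float64(-175.1)), (np.float64(0.2077), np.float64(-175.2)), (np.float64(0.2886), np.float64(94.4)), (np.float64(0.2884), np.float64(94.5))]
nose [0.543  0.1262] tail [ 0.598  -0.0682] [ 0.5322 -0.0746] flip [0.5788 0.0744] [0.5155 0.0683] back edges mid [0.5768 0.0015] [0.5285 0.0015]
along -0.11394765231986151 0.07996251463593704
-0.114 69 0.5242 0.5865 0.5554 0.0477
-0.104 83 0.5267 0.5871 0.5569 0.0487
-0.094 44 0.5386 0.572 0.5553 0.0525
-0.084 35 0.5424 0.5656 0.554 0.0534
-0.074 42 0.5408 0.5661 0.5534 0.0544
-0.064 53 0.419 0.5701 0.4946 1.0298
-0.054 60 0.5325 0.5707 0.5516 0.058
-0.044 63 0.5326 0.5714 0.552 0.0585
-0.034 67 0.5312 0.5726 0.5519 0.058
-0.024 65 0.5321 0.5735 0.5528 0.0585
-0.014 65 0.5309 0.572 0.5515 0.0569
-0.004 66 0.5308 0.5728 0.5518 0.0577
0.006 64 0.5315 0.5711 0.5513 0.0565
0.016 67 0.523 0.5783 0.5507 0.0572
0.026 86 0.5233 0.5818 0.5525 0.0576
0.036 64 0.5285 0.5708 0.5497 0.055
0.046 57 0.5326 0.5701 0.5514 0.0558
0.056 51 0.534 0.5676 0.5508 0.0534
0.066 38 0.5367 0.5633 0.55 0.0503
0.076 14 0.5406 0.5635 0.552 0.048
0.03837678834977204 0.4831340105146364
-0.02697523122018604 0.48489853258245424
-0.09200645509282868 0.4826759391364472
```

Run:
```python
from h import *
c=cam('top');K=np.array(c['mtx'])
th=np.radians(4.7);ty=np.array([-np.sin(th),np.cos(th),0]);tx=np.array([np.cos(th),np.sin(th),0])
def rect(c,z,b0,b1,a0,a1,s,f,ty=ty,tx=tx):
    # cols: along decreasing from a1; rows: b from b1 down
    A=np.arange(a1,a0,-1/s/1000);B=np.arange(b1,b0,-1/s/1000)
    X=A[None,:,None]*ty+B[:,None,None]*tx+np.array([0,0,z])
    p=X@c['R'].T+c['t'];u=(p[...,0]/p[...,2]*K[0,0]+K[0,2]).astype(np.float32);v=(p[...,1]/p[...,2]*K[1,1]+K[1,2]).astype(np.float32)
    im=cv2.remap(c['pixels'],u,v,cv2.INTER_CUBIC)[:,:,::-1]
    im=np.clip(im.astype(float)*1.8,0,255).astype(np.uint8)
    for i,a in enumerate(A):
        if abs(a*100-round(a*100))<1e-6: im[-(12 if round(a*100)%5 else 25):,i]=255
    cv2.imwrite('pics/'+f,im)
rect(c,.035,.51,.6,-.13,.1,3.4,'w1.png')
# grey whale
c2=c
rect(c,.035,.68,.80,-.38,-.12,3,'g1.png',ty=np.array([-np.sin(np.radians(-4)),np.cos(np.radians(-4)),0]),tx=np.array([np.cos(np.radians(-4)),np.sin(np.radians(-4)),0]))
cs=cam('scene');save(cs,'sw.png',(280,150,400,270),5)
```

```text
(no output)
```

View pics/w1.png

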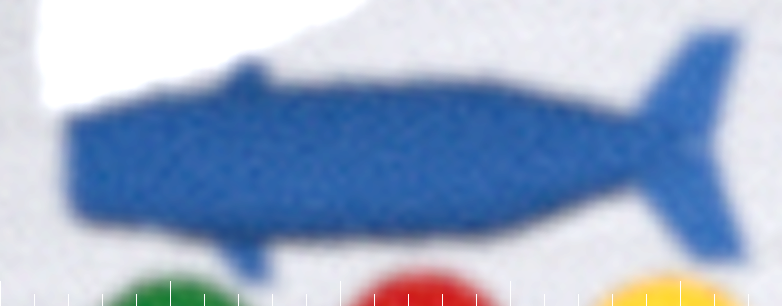

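View pics/sw.png

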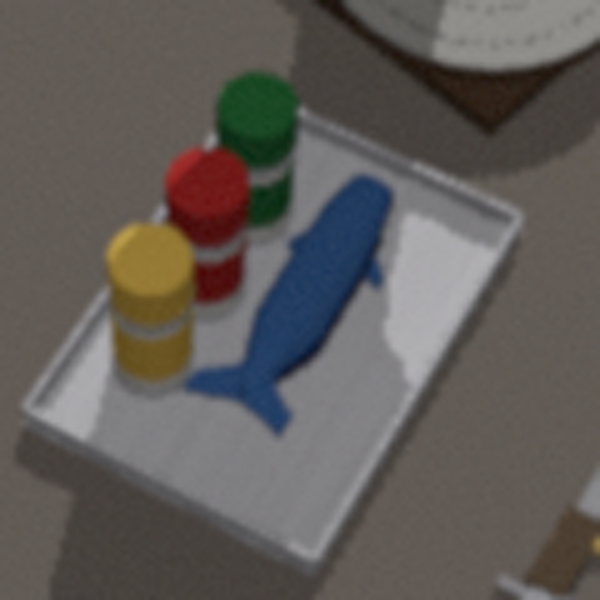

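The whale's mid lies at about −9 mm along the row axis, judged from the flippers and the parallel flanks. Tray yaw is about 4.7°. First I'll sweep toward the cans.

Request:
arm_command(
  deltas="1 -50 -16 0 0.085;1 -50 -16 0 0.085;1 -50 -16 0 0.085;1 -50 -16 0 0.085;1 -50 -16 0 0.085;1 -50 -16 0 0.085;1 -50 -16 0 0.085;1 -50 -16 0 0.085;1 -50 -16 0 0.085;1 -50 -16 0 0.085;1 -50 -16 0 0.085;1 -50 -16 0 0.085",
)

```text
time: 1.6
eef_pos: [0.506, 0.1157, 0.2229]
tool_rot: [[-0.073, 0.997, 0.004], [0.997, 0.073, 0.007], [0.007, 0.005, -1.0]]
wrist_force: [1.7, -0.7, 0.6]
width: 0.0856
```

```bash
cat > go.py <<'E'
import sys,numpy as np
from workcell import bot
TH=np.radians(4.7);ty=np.array([-np.sin(TH),np.cos(TH)]);tx=np.array([np.cos(TH),np.sin(TH)])
# tray-frame targets (along a, depth b), world xy
bd=np.array([.4655,-.335]);B=np.radians(6.7);bx=np.array([np.cos(B),np.sin(B)])
T={'green':np.array([.4795,.0770]),'red':np.array([.4855,.0118]),'yellow':np.array([.4892,-.0530]),
'b1':bd+.105*bx,'b0':bd,'b-1':bd-.105*bx,'table':np.array([.4978,.3390]),
'whale':-.009*ty+.5508*tx}
def d(name=None,z=None,yaw=4.7):
    s=bot.observe();p=s['eef_pos'];R=s['tool_rot'];cy=np.degrees(np.arctan2(R[1,1],R[0,1]))
    print('t',round(s['time'],2),'tcp',p.round(4),'yaw',round(cy,2),'tilt',R[:2,2].round(4),'w',round(s['width'],4),'F',s['wrist_force'].round(1))
    if name:
        t=np.array([*T[name],z]);print(name,t.round(4),'tool delta mm',(R.T@(t-p)*1000).round(1),'turn',round(-np.radians((yaw-cy+90)%180-90),4))
if __name__=='__main__':
    a=sys.argv
    d(a[1] if len(a)>1 else None,float(a[2]) if len(a)>2 else None,float(a[3]) if len(a)>3 else 4.7)
E
python3 go.py yellow .2
```

```text
t 1.6 tcp [0.506  0.1157 0.2229] yaw 4.21 tilt [0.004  0.0074] w 0.0856 F [ 1.7 -0.7  0.6]
yellow [ 0.4892 -0.053   0.2   ] tool delta mm [-167.1  -29.3   21.6] turn -0.0086
```

Request:
arm_command(
  deltas="1 -42 -7 5 -0.004;1 -42 -7 5 -0.004;1 -42 -7 5 0;1 -41 -8 6 0;1 0 0 0 0;1 0 0 0 0",
)

```text
time: 2.2
eef_pos: [0.4877, -0.0668, 0.2019]
tool_rot: [[-0.068, 0.998, 0.009], [0.998, 0.068, 0.006], [0.006, 0.009, -1.0]]
wrist_force: [1.1, 1.3, -0.1]
width: 0.0853
```

```bash
python3 go.py yellow .105
```

```text
t 2.2 tcp [ 0.4877 -0.0668  0.2019] yaw 3.88 tilt [0.0088 0.0062] w 0.0853 F [ 1.1  1.3 -0.1]
yellow [ 0.4892 -0.053   0.105 ] tool delta mm [13.1  1.5 97. ] turn -0.0143
```

Request:
arm_command(
  deltas="1 13 1.5 0 -0.014;1 0 0 0 0",
)

```text
time: 2.4
eef_pos: [0.4889, -0.0514, 0.2022]
tool_rot: [[-0.084, 0.996, 0.009], [0.996, 0.084, 0.007], [0.006, 0.01, -1.0]]
wrist_force: [0.5, 0.6, 0.3]
width: 0.0852
```

```bash
python3 go.py yellow .105
```

```text
t 2.4 tcp [ 0.4889 -0.0514  0.2022] yaw 4.8 tilt [0.0094 0.0068] w 0.0852 F [0.5 0.6 0.3]
yellow [ 0.4892 -0.053   0.105 ] tool delta mm [-2.2 -0.8 97.2] turn 0.0018
```

Request:
arm_command(
  deltas="1 -1 0 25 0;1 0 0 25 0;1 0 0 20 0;1 0 0 10 0;1 0 0 5 0;1 0 0 0 0",
)

```text
time: 3.0
eef_pos: [0.4933, -0.0421, 0.116]
tool_rot: [[-0.1, 0.995, 0.014], [0.995, 0.1, 0.009], [0.008, 0.015, -1.0]]
wrist_force: [-0.3, 0.1, 0.1]
width: 0.0855
```

```bash
python3 go.py yellow .105; python3 -c "
from h import *
c=cam('scene');save(c,'a1.png',(260,100,420,220),5)"
```

```text
t 3.0 tcp [ 0.4933 -0.0421  0.116 ] yaw 5.76 tilt [0.0141 0.0094] w 0.0855 F [-0.3  0.1  0.1]
yellow [ 0.4892 -0.053   0.105 ] tool delta mm [-10.5  -5.3  10.8] turn 0.0184
```

View pics/a1.png

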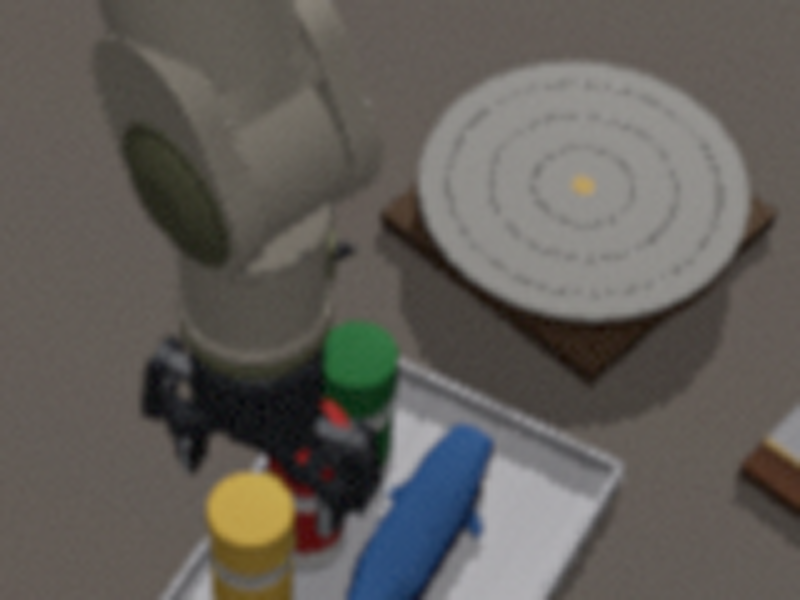

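Run:
```python
from h import *
s=bot.observe();p=s['eef_pos'];R=s['tool_rot'];print(p,s['dq'].round(4),s['time'],s['joint_positions'])
c=cam('scene');ct=cam('top')
for n,cc in(('scene',c),('top',ct)):
    K=np.array(cc['mtx'])
    for q in (p,p+R@[0,.043,.0],p-R@[0,.043,.0],p+R@[0,0,-.06]):
        x=K@(cc['R']@q+cc['t']);print(n,(x[:2]/x[2]).round(1))
save(ct,'a2.png',(250,120,390,240),5)
s=bot.observe();print(s['eef_pos'],s['time'])
P=cloud(c)
m=(P[...,2]>.11)&(P[...,2]<.35)&(P[...,0]>.35)&(P[...,0]<.65)&(abs(P[...,1])<.2)
for z in np.arange(.11,.3,.015):
    k=m&(abs(P[...,2]-z)<.0075)
    if k.sum(): q=P[k];print(z.round(3),k.sum(),q.min(0).round(3),q.max(0).round(3))
```

```text
[ 0.49342932 -0.04217459  0.11637812] [ 0.0064 -0.0168  0.0093 -0.0039  0.0026  0.0027 -0.0002] 3.05 [-0.16679596  0.5046347   0.20176347  2.23643523 -0.27150137  0.40796547
  0.35944068]
scene [312.5 202. ]
scene [325.  207.8]
scene [300.2 196.3]
scene [312.  191.1]
top [344.3 196.6]
top [342.4 178.5]
top [346.2 214.8]
top [345.1 194.9]
[ 0.49369778 -0.0426834   0.11690824] 3.15
0.11 49 [ 0.475 -0.078  0.11 ] [0.517 0.087 0.117]
0.125 403 [ 0.456 -0.08   0.118] [0.517 0.105 0.132]
0.14 55 [ 0.443 -0.077  0.133] [0.547 0.097 0.147]
0.155 32 [ 0.439 -0.058  0.148] [ 0.55  -0.036  0.162]
0.17 19 [ 0.443 -0.058  0.163] [ 0.549 -0.042  0.177]
0.185 95 [ 0.419 -0.063  0.178] [ 0.566 -0.025  0.192]
0.2 120 [ 0.42  -0.064  0.193] [ 0.566 -0.024  0.207]
0.215 80 [ 0.424 -0.065  0.208] [ 0.565 -0.026  0.222]
0.23 139 [ 0.423 -0.066  0.223] [ 0.562 -0.023  0.237]
0.245 75 [ 0.425 -0.064  0.238] [ 0.559 -0.025  0.252]
0.26 77 [ 0.466 -0.083  0.253] [ 0.53  -0.031  0.267]
0.275 82 [ 0.468 -0.083  0.268] [ 0.529 -0.032  0.282]
0.29 116 [ 0.469 -0.083  0.283] [ 0.528 -0.03   0.297]
```

View pics/a2.png

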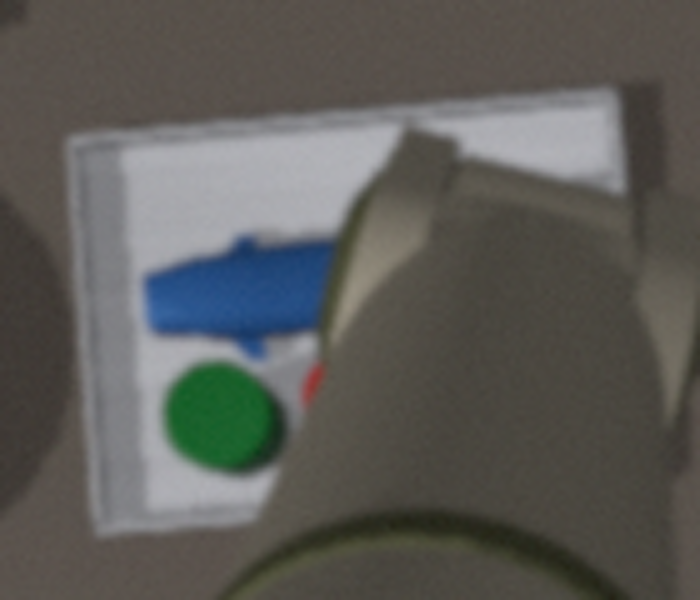

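Request:
arm_command(
  deltas="1 -10 -5 5 0.018;1 0 0 0 0",
)

```text
time: 3.35
eef_pos: [0.4902, -0.054, 0.1127]
tool_rot: [[-0.08, 0.997, 0.018], [0.997, 0.08, 0.009], [0.008, 0.019, -1.0]]
wrist_force: [-0.2, -0.7, 0.6]
width: 0.0852
```

```bash
python3 go.py yellow .105
```

```text
t 3.35 tcp [ 0.4902 -0.054   0.1127] yaw 4.59 tilt [0.0183 0.009 ] w 0.0852 F [-0.2 -0.7  0.6]
yellow [ 0.4892 -0.053   0.105 ] tool delta mm [ 1.  -1.   7.6] turn -0.0019
```

Request:
arm_command(
  deltas="1 0.5 -1 8 0;-1 0 0 0.5 0;-1 0 0 0.5 0;-1 0 0 0.5 0",
)

```text
time: 3.75
eef_pos: [0.4896, -0.0543, 0.1033]
tool_rot: [[-0.078, 0.997, 0.02], [0.997, 0.078, 0.009], [0.008, 0.021, -1.0]]
wrist_force: [-2.7, 0.6, 20.2]
width: 0.0512
```

```bash
python3 go.py yellow .105
```

```text
t 3.75 tcp [ 0.4896 -0.0543  0.1033] yaw 4.48 tilt [0.0199 0.0093] w 0.0512 F [-2.7  0.6 20.2]
yellow [ 0.4892 -0.053   0.105 ] tool delta mm [ 1.4 -0.3 -1.7] turn -0.0039
```

Request:
arm_command(
  deltas="-1 0 0 -8 0;-1 0 0 -25 0;-1 0 0 -35 0;-1 0 0 -25 0",
)

```text
time: 4.15
eef_pos: [0.4855, -0.055, 0.1964]
tool_rot: [[-0.078, 0.997, 0.011], [0.997, 0.078, 0.009], [0.008, 0.012, -1.0]]
wrist_force: [0.0, -0.0, -2.1]
width: 0.0507
```

```bash
python3 go.py b1 .17
```

```text
t 4.15 tcp [ 0.4855 -0.055   0.1964] yaw 4.48 tilt [0.0114 0.0092] w 0.0507 F [ 0.  -0.  -2.1]
b1 [ 0.5698 -0.3227  0.17  ] tool delta mm [-273.7   62.8   24.9] turn -0.0038
```

Request:
arm_command(
  deltas="-1 -25 6 0 0;-1 -45 10 3 0;-1 -45 10 4 0;-1 -45 10 4 0;-1 -45 10 4 0;-1 -35 10 3 0;-1 -20 5 2 0;-1 0 0 0 0",
)

```text
time: 4.95
eef_pos: [0.5719, -0.3159, 0.1795]
tool_rot: [[-0.087, 0.996, 0.017], [0.996, 0.087, 0.01], [0.008, 0.017, -1.0]]
wrist_force: [-0.3, 0.3, -1.7]
width: 0.0511
```

```bash
python3 go.py b1 .113
```

```text
t 4.95 tcp [ 0.5719 -0.3159  0.1795] yaw 4.99 tilt [0.0167 0.0097] w 0.0511 F [-0.3  0.3 -1.7]
b1 [ 0.5698 -0.3227  0.113 ] tool delta mm [-7.2 -3.8 66.3] turn 0.005
```

Request:
arm_command(
  deltas="-1 -7 -3 15 0;-1 -1 -1 20 0;-1 -1 -1 15 0;-1 -1 -1 8 0;-1 -1 -1 2 0",
)

```text
time: 5.45
eef_pos: [0.5645, -0.3237, 0.1145]
tool_rot: [[-0.09, 0.996, 0.014], [0.996, 0.09, 0.012], [0.011, 0.015, -1.0]]
wrist_force: [0.4, -1.0, -2.2]
width: 0.0507
```

```bash
python3 go.py b1 .1115
```

```text
t 5.45 tcp [ 0.5645 -0.3237  0.1145] yaw 5.17 tilt [0.0137 0.0124] w 0.0507 F [ 0.4 -1.  -2.2]
b1 [ 0.5698 -0.3227  0.1115] tool delta mm [0.4 5.3 3. ] turn 0.0083
```

Request:
arm_command(
  deltas="-1 0 0 2 0;-1 0 0 1.5 0;-1 0 0 1 0",
)

```text
time: 5.75
eef_pos: [0.5644, -0.3233, 0.1115]
tool_rot: [[-0.091, 0.996, 0.014], [0.996, 0.091, 0.012], [0.011, 0.015, -1.0]]
wrist_force: [-3.1, 0.1, 5.3]
width: 0.0509
```

Contact (+5 N). Release: open gradually, then rise.

Request:
arm_command(
  deltas="0.3 0 0 0 0;0.6 0 0 0 0;0.9 0 0 0 0;1 0 0 0 0",
)

```text
time: 6.15
eef_pos: [0.5661, -0.3234, 0.1139]
tool_rot: [[-0.092, 0.996, 0.018], [0.996, 0.092, 0.011], [0.009, 0.019, -1.0]]
wrist_force: [0.4, -0.1, -0.6]
width: 0.0854
```

```bash
python3 go.py b1 .1115
```

```text
t 6.15 tcp [ 0.5661 -0.3234  0.1139] yaw 5.27 tilt [0.0183 0.0107] w 0.0854 F [ 0.4 -0.1 -0.6]
b1 [ 0.5698 -0.3227  0.1115] tool delta mm [0.3 3.7 2.4] turn 0.0099
```

Request:
arm_command(
  deltas="1 0 0 -15 0;1 0 0 -30 0;1 0 0 -30 0;1 0 0 -15 0.01",
)

```text
time: 6.55
eef_pos: [0.5633, -0.324, 0.2071]
tool_rot: [[-0.082, 0.997, 0.014], [0.997, 0.081, 0.012], [0.011, 0.015, -1.0]]
wrist_force: [-0.2, -0.3, -0.6]
width: 0.0854
```

```bash
python3 go.py red .19; python3 -c "
from m import *
zones(cam('scene'),'s')"
```

```text
t 6.55 tcp [ 0.5633 -0.324   0.2071] yaw 4.67 tilt [0.0143 0.0124] w 0.0854 F [-0.2 -0.3 -0.6]
red [0.4855 0.0118 0.19  ] tool delta mm [340.9 -50.5  20.2] turn -0.0006
s green 150 mean [0.4809 0.0766 0.13  ] circ [0.4806 0.0778] 0.0262
s red 170 mean [0.4873 0.0114 0.1299] circ [0.4876 0.0116] 0.0266
s yellow 251 mean [ 0.5659 -0.3217  0.1373] circ [ 0.5665 -0.3203] 0.0267
```

Request:
arm_command(
  deltas="1 25 -3 0 0;1 45 -7 2 0;1 45 -7 2 0;1 45 -7 2 0;1 45 -7 2 0;1 45 -7 2 0;1 40 -6 2 0;1 30 -6 2 0;1 15 0 2 0;1 0 0 0 0",
)

```text
time: 7.6
eef_pos: [0.4865, 0.0146, 0.2011]
tool_rot: [[-0.079, 0.996, 0.028], [0.997, 0.079, 0.008], [0.006, 0.029, -1.0]]
wrist_force: [-0.1, -0.5, 0.6]
width: 0.0851
```

```bash
python3 go.py red .105
```

```text
t 7.6 tcp [0.4865 0.0146 0.2011] yaw 4.52 tilt [0.0281 0.0081] w 0.0851 F [-0.1 -0.5  0.6]
red [0.4855 0.0118 0.105 ] tool delta mm [-3.3 -3.9 96. ] turn -0.0032
```

Request:
arm_command(
  deltas="1 -4 -4 20 0;1 -1 -1 30 0;1 -1 -1 22 0;1 -1 -1 12 0;1 -1 -1 6 0",
)

```text
time: 8.1
eef_pos: [0.4853, 0.0032, 0.1115]
tool_rot: [[-0.078, 0.996, 0.037], [0.997, 0.078, 0.008], [0.005, 0.037, -0.999]]
wrist_force: [0.1, 0.7, -0.2]
width: 0.0855
```

```bash
python3 go.py red .105
```

```text
t 8.1 tcp [0.4853 0.0032 0.1115] yaw 4.46 tilt [0.0366 0.0079] w 0.0855 F [ 0.1  0.7 -0.2]
red [0.4855 0.0118 0.105 ] tool delta mm [8.6 0.6 6.6] turn -0.0042
```

Request:
arm_command(
  deltas="1 8 0 5 0;1 0 0 2.5 0;-1 0 0 0.5 0;-1 0 0 0.5 0;-1 0 0 0.5 0",
)

```text
time: 8.6
eef_pos: [0.4866, 0.0103, 0.1039]
tool_rot: [[-0.076, 0.996, 0.039], [0.997, 0.075, 0.008], [0.005, 0.04, -0.999]]
wrist_force: [-1.5, -1.0, 10.5]
width: 0.0509
```

```bash
python3 go.py red .105
```

```text
t 8.6 tcp [0.4866 0.0103 0.1039] yaw 4.33 tilt [0.0395 0.008 ] w 0.0509 F [-1.5 -1.  10.5]
red [0.4855 0.0118 0.105 ] tool delta mm [ 1.6 -0.9 -1.1] turn -0.0065
```

Request:
arm_command(
  deltas="-1 0 0 -8 0;-1 0 0 -25 0;-1 0 0 -35 0;-1 0 0 -20 -0.006",
)

```text
time: 9.0
eef_pos: [0.4811, 0.0092, 0.194]
tool_rot: [[-0.082, 0.996, 0.034], [0.997, 0.081, 0.007], [0.004, 0.034, -0.999]]
wrist_force: [0.6, 0.2, -2.4]
width: 0.0512
```

```bash
python3 go.py b0 .17
```

```text
t 9.0 tcp [0.4811 0.0092 0.194 ] yaw 4.67 tilt [0.034  0.0072] w 0.0512 F [ 0.6  0.2 -2.4]
b0 [ 0.4655 -0.335   0.17  ] tool delta mm [-341.9  -44.4   21. ] turn -0.0005
```

Request:
arm_command(
  deltas="-1 -25 -3 0 0;-1 -45 -6 1 0;-1 -45 -6 2 0;-1 -45 -6 2 0;-1 -45 -6 2 0;-1 -45 -6 2 0;-1 -40 -5 2 0;-1 -30 -4 2 0;-1 -15 -2 0 0;-1 0 0 0 0",
)

```text
time: 10.0
eef_pos: [0.467, -0.3396, 0.1867]
tool_rot: [[-0.09, 0.995, 0.045], [0.996, 0.089, 0.006], [0.002, 0.046, -0.999]]
wrist_force: [0.8, -0.3, -2.1]
width: 0.0507
```

```bash
python3 go.py b0 .1135
```

```text
t 10.0 tcp [ 0.467  -0.3396  0.1867] yaw 5.13 tilt [0.0452 0.0064] w 0.0507 F [ 0.8 -0.3 -2.1]
b0 [ 0.4655 -0.335   0.1135] tool delta mm [ 4.5 -4.4 73.1] turn 0.0075
```

Request:
arm_command(
  deltas="-1 4 -3 20 0.007;-1 0 -1 25 0;-1 0 -1 18 0;-1 0 -1 7 0;-1 0 0 2 0",
)

```text
time: 10.5
eef_pos: [0.4646, -0.3314, 0.1154]
tool_rot: [[-0.085, 0.995, 0.047], [0.996, 0.085, 0.007], [0.003, 0.048, -0.999]]
wrist_force: [-0.2, 1.2, -3.1]
width: 0.051
```

```bash
python3 go.py b0 .1125;python3 -c "
from workcell import bot
print(bot.observe()['joint_positions'].round(3))"
```

```text
t 10.5 tcp [ 0.4646 -0.3314  0.1154] yaw 4.86 tilt [0.0473 0.0074] w 0.051 F [-0.2  1.2 -3.1]
b0 [ 0.4655 -0.335   0.1125] tool delta mm [-3.7  0.4  2.9] turn 0.0028
[ 0.402  0.564  0.197  2.086 -0.298  0.483  0.916]
```

Request:
arm_command(
  deltas="-1 0 0 2 0;-1 0 0 1.5 0;-1 0 0 1 0",
)

```text
time: 10.8
eef_pos: [0.466, -0.3305, 0.1125]
tool_rot: [[-0.087, 0.995, 0.049], [0.996, 0.086, 0.007], [0.003, 0.05, -0.999]]
wrist_force: [-0.4, 0.5, -1.8]
width: 0.0511
```

Request:
arm_command(
  deltas="-1 0 0 2 0",
)

```text
time: 10.9
eef_pos: [0.4666, -0.3312, 0.112]
tool_rot: [[-0.086, 0.995, 0.051], [0.996, 0.086, 0.006], [0.001, 0.051, -0.999]]
wrist_force: [-4.6, 1.0, 29.4]
width: 0.051
```

Request:
arm_command(
  deltas="0.3 0 0 0 0;0.7 0 0 0 0;1 0 0 0 0",
)

```text
time: 11.2
eef_pos: [0.4677, -0.3322, 0.1139]
tool_rot: [[-0.086, 0.995, 0.054], [0.996, 0.086, 0.004], [-0.001, 0.055, -0.999]]
wrist_force: [-0.2, 0.5, 0.8]
width: 0.0817
```

Request:
arm_command(
  deltas="1 0 0 -20 0;1 0 0 -40 0;1 0 0 -40 0",
)

```text
time: 11.5
eef_pos: [0.4603, -0.331, 0.2116]
tool_rot: [[-0.086, 0.995, 0.046], [0.996, 0.086, 0.008], [0.005, 0.046, -0.999]]
wrist_force: [1.3, -0.5, -0.5]
width: 0.0851
```

```bash
python3 go.py green .19; python3 -c "
from m import *
zones(cam('scene'),'s')"
```

```text
t 11.5 tcp [ 0.4603 -0.331   0.2116] yaw 4.92 tilt [0.0459 0.0085] w 0.0851 F [ 1.3 -0.5 -0.5]
green [0.4795 0.077  0.19  ] tool delta mm [404.8  53.1  25.9] turn 0.0039
s green 156 mean [0.4817 0.0766 0.1296] circ [0.4804 0.0774] 0.027
s red 235 mean [ 0.4697 -0.3291  0.1375] circ [ 0.4686 -0.3284] 0.0271
s yellow 249 mean [ 0.5666 -0.3207  0.1377] circ [ 0.5664 -0.3196] 0.0269
```

Request:
arm_command(
  deltas="1 0 0 -50 0;1 0 0 -50 0;1 0 0 -50 0;1 0 0 -50 0",
)

```text
time: 11.95
eef_pos: [0.4498, -0.332, 0.4109]
tool_rot: [[-0.085, 0.995, 0.047], [0.996, 0.085, 0.008], [0.004, 0.047, -0.999]]
wrist_force: [1.4, -1.3, -0.0]
width: 0.0852
```

Request:
arm_command(
  deltas="1 0 0 0 0;1 0 0 0 0;1 0 0 0 0",
)

```text
time: 12.25
eef_pos: [0.4512, -0.3337, 0.4179]
tool_rot: [[-0.085, 0.995, 0.058], [0.996, 0.085, 0.002], [-0.003, 0.058, -0.998]]
wrist_force: [-0.2, -0.1, -0.9]
width: 0.0854
```

Request:
arm_command(
  deltas="1 0 0 50 0;1 0 0 50 0;1 0 0 50 0;1 0 0 20 0",
)

```text
time: 12.65
eef_pos: [0.4614, -0.3336, 0.2439]
tool_rot: [[-0.085, 0.995, 0.06], [0.996, 0.085, 0.001], [-0.005, 0.06, -0.998]]
wrist_force: [0.2, -0.2, -0.3]
width: 0.0852
```

Request:
arm_command(
  deltas="1 0 0 0 0;1 0 0 0 0;1 0 0 0 0",
)

```text
time: 12.95
eef_pos: [0.459, -0.3321, 0.239]
tool_rot: [[-0.084, 0.995, 0.051], [0.996, 0.084, 0.005], [0.001, 0.051, -0.999]]
wrist_force: [0.5, -1.2, -0.0]
width: 0.0856
```

Request:
arm_command(
  deltas="1 0 0 0 0;1 0 0 0 0;1 0 0 0 0;1 0 0 0 0;1 0 0 0 0;1 0 0 0 0;1 0 0 0 0;1 0 0 0 0;1 0 0 0 0;1 0 0 0 0;1 0 0 0 0;1 0 0 0 0",
)

```text
time: 14.15
eef_pos: [0.4605, -0.3332, 0.2434]
tool_rot: [[-0.084, 0.995, 0.057], [0.996, 0.084, 0.002], [-0.003, 0.057, -0.998]]
wrist_force: [0.2, 0.5, -0.2]
width: 0.0852
```

```bash
python3 go.py green .24;python3 -c "
from workcell import bot
s=bot.observe();print(s['joint_positions'].round(3),s['joint_efforts'].round(2))"
```

```text
t 14.15 tcp [ 0.4605 -0.3332  0.2434] yaw 4.84 tilt [0.0575 0.0019] w 0.0852 F [ 0.2  0.5 -0.2]
green [0.4795 0.077  0.24  ] tool delta mm [407.2  53.2   5.3] turn 0.0025
[ 0.324  0.384  0.303  1.99  -0.216  0.749  0.844] [  0.   -54.75   4.25 -22.59  -0.11  -0.18  -0.  ]
```

Run:
```python
from h import *
c=cam('scene');P=cloud(c).reshape(-1,3);ok=c['range_z'].ravel()>0
q=P[ok&(P[:,2]>.02)]
for x in np.arange(-1.2,.2,.15):
  print(round(x,2),[ (lambda k: '%.2f'%k[:,2].max() if len(k)>3 else '--')(q[(q[:,0]>=x)&(q[:,0]<x+.15)&(q[:,1]>=y)&(q[:,1]<y+.15)]) for y in np.arange(-.9,.9,.15)])
b=P[ok&(abs(P[:,2])<.01)];print(b.min(0),b.max(0))
save(c,'s3.png',(0,0,400,260),2)
```

```text
-1.2 ['--', '--', '--', '--', '--', '0.07', '0.08', '--', '--', '--', '--', '--']
-1.05 ['--', '--', '--', '--', '--', '0.04', '--', '--', '--', '--', '--', '--']
-0.9 ['--', '--', '--', '--', '0.05', '0.05', '0.05', '--', '--', '--', '--', '--']
-0.75 ['--', '--', '--', '--', '--', '--', '--', '--', '--', '--', '--', '--']
-0.6 ['--', '--', '--', '--', '--', '--', '--', '--', '--', '--', '--', '--']
-0.45 ['--', '--', '--', '--', '--', '--', '--', '--', '--', '--', '--', '--']
-0.3 ['--', '--', '--', '--', '--', '--', '--', '--', '--', '--', '--', '--']
-0.15 ['--', '--', '--', '--', '--', '0.33', '--', '--', '--', '--', '--', '--']
-0.0 ['--', '--', '--', '--', '0.05', '--', '0.36', '--', '--', '--', '--', '--']
0.15 ['--', '--', '--', '0.06', '0.82', '0.69', '--', '--', '--', '--', '--', '--']
[-1.29488835 -0.75007857 -0.00999999] [0.94940064 0.7563784  0.00999904]
```

View pics/s3.png

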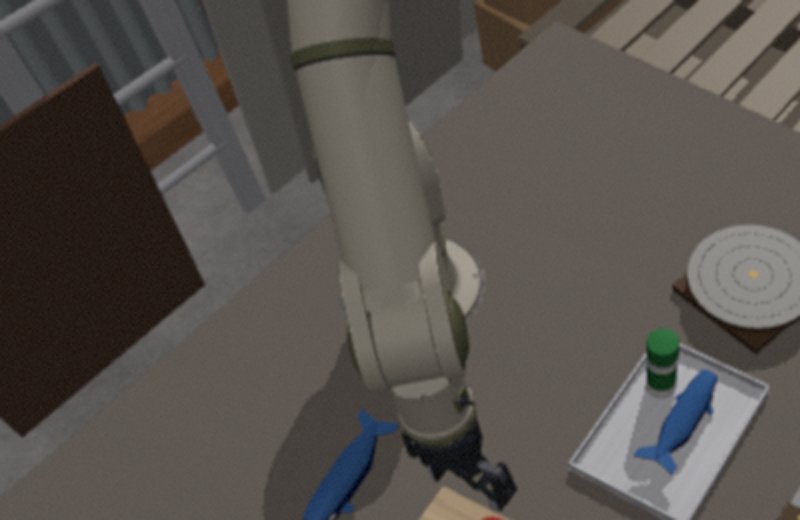

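Request:
arm_command(
  deltas="1 30 4 3 0;1 50 7 5 0;1 50 7 5 0;1 50 7 5 0;1 50 7 5 0;1 50 7 5 0;1 50 7 5 0;1 45 5 5 0;1 22 0 5 0",
)

```text
time: 15.1
eef_pos: [0.4841, 0.0668, 0.202]
tool_rot: [[-0.074, 0.995, 0.065], [0.997, 0.075, -0.002], [-0.007, 0.065, -0.998]]
wrist_force: [-0.7, -0.3, -0.2]
width: 0.0854
```

```bash
python3 go.py green .105
```

```text
t 15.1 tcp [0.4841 0.0668 0.202 ] yaw 4.29 tilt [ 0.0648 -0.002 ] w 0.0854 F [-0.7 -0.3 -0.2]
green [0.4795 0.077  0.105 ] tool delta mm [ 11.1 -10.1  96.4] turn -0.0072
```

Request:
arm_command(
  deltas="1 4 -8 30 -0.007;1 0 -2 35 0;1 0 -1 20 0;1 0 0 8 0",
)

```text
time: 15.5
eef_pos: [0.4805, 0.0773, 0.1067]
tool_rot: [[-0.093, 0.993, 0.07], [0.996, 0.093, 0.002], [-0.005, 0.07, -0.998]]
wrist_force: [-0.4, 0.3, 0.9]
width: 0.0856
```

```bash
python3 go.py green .105
```

```text
t 15.5 tcp [0.4805 0.0773 0.1067] yaw 5.33 tilt [0.0699 0.0017] w 0.0856 F [-0.4  0.3  0.9]
green [0.4795 0.077  0.105 ] tool delta mm [-0.2 -1.2  1.6] turn 0.0109
```

Request:
arm_command(
  deltas="1 0 -1 2 0.011;-1 0 0 0 0;-1 0 0 0 0;-1 0 0 0 0",
)

```text
time: 15.9
eef_pos: [0.4805, 0.0766, 0.1059]
tool_rot: [[-0.079, 0.994, 0.071], [0.997, 0.079, 0.002], [-0.004, 0.071, -0.997]]
wrist_force: [-0.8, -0.2, -0.7]
width: 0.0507
```

```bash
python3 go.py green .105;  python3 -c "
from h import *
c=cam('scene');save(c,'a5.png',(260,100,420,220),5)"
```

```text
t 15.9 tcp [0.4805 0.0766 0.1059] yaw 4.54 tilt [0.0707 0.0018] w 0.0507 F [-0.8 -0.2 -0.7]
green [0.4795 0.077  0.105 ] tool delta mm [ 0.5 -1.   0.9] turn -0.0027
```

View pics/a5.png

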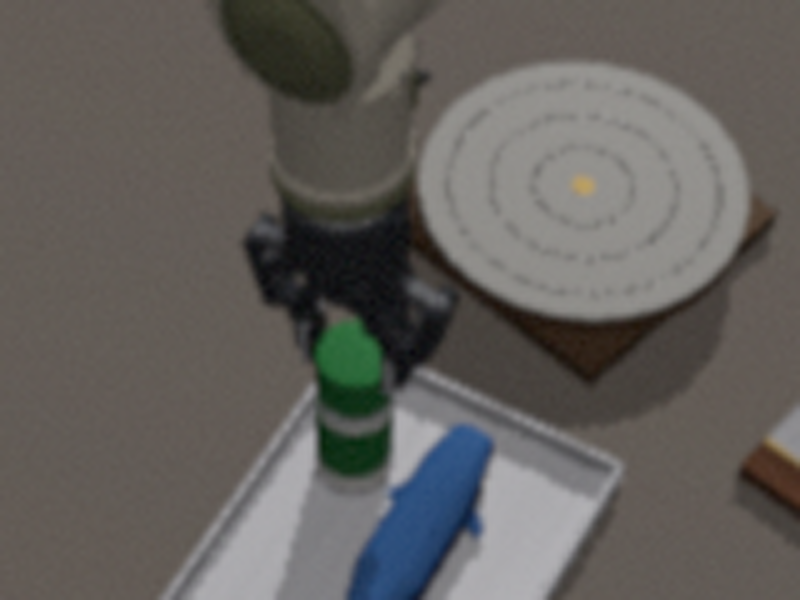

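The image shows the gripper holding the green can (350,400 in the crop), still upright. Lifting it now.

Request:
arm_command(
  deltas="-1 0 0 -10 0;-1 0 0 -35 0;-1 -15 -2 -35 0;-1 -40 -8 -5 0",
)

```text
time: 16.35
eef_pos: [0.4696, 0.0239, 0.1952]
tool_rot: [[-0.087, 0.994, 0.072], [0.996, 0.087, 0.003], [-0.003, 0.072, -0.997]]
wrist_force: [0.9, -1.7, -1.4]
width: 0.0508
```

```bash
python3 go.py b-1 .17
```

```text
t 16.35 tcp [0.4696 0.0239 0.1952] yaw 4.98 tilt [0.0716 0.0033] w 0.0508 F [ 0.9 -1.7 -1.4]
b-1 [ 0.3612 -0.3473  0.17  ] tool delta mm [-360.3 -141.6   16.1] turn 0.0048
```

Request:
arm_command(
  deltas="-1 -45 -20 1 0;-1 -48 -20 2 0;-1 -48 -20 2 0;-1 -48 -20 2 0;-1 -48 -20 2 0;-1 -48 -18 2 0;-1 -40 -14 2 0;-1 -20 -6 5 0",
)

```text
time: 17.15
eef_pos: [0.3662, -0.3323, 0.179]
tool_rot: [[-0.09, 0.992, 0.09], [0.996, 0.09, -0.0], [-0.008, 0.09, -0.996]]
wrist_force: [0.8, 0.8, -1.5]
width: 0.0508
```

```bash
python3 go.py b-1 .115
```

```text
t 17.15 tcp [ 0.3662 -0.3323  0.179 ] yaw 5.21 tilt [ 0.0902 -0.0003] w 0.0508 F [ 0.8  0.8 -1.5]
b-1 [ 0.3612 -0.3473  0.115 ] tool delta mm [-13.9 -12.1  63.3] turn 0.0088
```

Request:
arm_command(
  deltas="-1 -8 -8 25 0;-1 0 -2 25 0;-1 0 -1 10 0;-1 0 0 2 0",
)

```text
time: 17.55
eef_pos: [0.3601, -0.348, 0.1187]
tool_rot: [[-0.081, 0.992, 0.095], [0.997, 0.082, -0.007], [-0.015, 0.094, -0.995]]
wrist_force: [0.7, 0.9, -1.5]
width: 0.0508
```

```bash
python3 go.py b-1 .114
```

```text
t 17.55 tcp [ 0.3601 -0.348   0.1187] yaw 4.75 tilt [ 0.0948 -0.0068] w 0.0508 F [ 0.7  0.9 -1.5]
b-1 [ 0.3612 -0.3473  0.114 ] tool delta mm [0.7 0.7 4.7] turn 0.0009
```

Request:
arm_command(
  deltas="-1 0 0 3.5 0;-1 0 0 2 0",
)

```text
time: 17.75
eef_pos: [0.3614, -0.3477, 0.1145]
tool_rot: [[-0.083, 0.992, 0.096], [0.996, 0.084, -0.007], [-0.015, 0.095, -0.995]]
wrist_force: [-2.8, -0.7, 8.4]
width: 0.0511
```

Request:
arm_command(
  deltas="0.2 0 0 0 0;0.5 0 0 0 0;1 0 0 0 0;1 0 0 0 0",
)

```text
time: 18.15
eef_pos: [0.3631, -0.3475, 0.1166]
tool_rot: [[-0.085, 0.991, 0.099], [0.996, 0.086, -0.009], [-0.018, 0.098, -0.995]]
wrist_force: [0.8, 0.1, -0.3]
width: 0.0853
```

Request:
arm_command(
  deltas="1 0 0 -20 0;1 0 0 -40 0;1 0 0 -40 0;1 0 0 -10 0",
)

```text
time: 18.55
eef_pos: [0.3514, -0.346, 0.2282]
tool_rot: [[-0.085, 0.992, 0.096], [0.996, 0.086, -0.006], [-0.015, 0.095, -0.995]]
wrist_force: [0.1, -0.4, -0.5]
width: 0.0855
```

```bash
python3 go.py whale .2; python3 -c "
from m import *
zones(cam('scene'),'s')"
```

```text
t 18.55 tcp [ 0.3514 -0.346   0.2282] yaw 4.95 tilt [ 0.0956 -0.0065] w 0.0855 F [ 0.1 -0.4 -0.5]
whale [0.5497 0.0362 0.2   ] tool delta mm [364.3 226.8  44.5] turn 0.0044
s green 226 mean [ 0.3666 -0.3465  0.1376] circ [ 0.3656 -0.3468] 0.0272
s red 244 mean [ 0.4699 -0.3283  0.1375] circ [ 0.4698 -0.3275] 0.0273
s yellow 256 mean [ 0.5664 -0.3209  0.1376] circ [ 0.5655 -0.3211] 0.0264
```

All three cans stand on the board. The tool has picked up a tilt of 0.096 rad from slow joint drift: the shoulder creeps up a little with every row. The drift points radially outward, so idling behind the robot should undo it. The depth image shows that area is clear.

Request:
arm_command(
  deltas="1 -15 -15 -30 0.04;1 -34 -34 -30 0.095;1 -34 -34 -10 0.095;1 -34 -34 0 0.095;1 -34 -34 0 0.095;1 -34 -34 0 0.095;1 -34 -34 0 0.095;1 -34 -34 0 0.095",
)

```text
time: 19.4
eef_pos: [0.0508, -0.5346, 0.2647]
tool_rot: [[0.583, 0.807, 0.098], [0.811, -0.585, -0.004], [0.054, 0.082, -0.995]]
wrist_force: [0.3, -1.2, 0.1]
width: 0.0855
```

```bash
python3 go.py; python3 -c "
from workcell import bot
s=bot.observe();print(s['joint_positions'].round(3))"
```

```text
t 19.4 tcp [ 0.0508 -0.5346  0.2647] yaw -35.95 tilt [ 0.0975 -0.0044] w 0.0855 F [ 0.3 -1.2  0.1]
[ 1.059  0.352  0.502  2.016 -0.359  0.838  1.153]
```

Request:
arm_command(
  deltas="1 -34 -34 -8 0.095;1 -34 -34 -8 0.095;1 -34 -34 -8 0.095;1 -34 -34 -8 0.095;1 -34 -36 -8 0.095;1 -34 -36 -8 0.095;1 -34 -36 -8 0.095;1 -34 -36 -8 0.095;1 -34 -36 -8 0.095;1 -20 -20 -3 0.095",
)

```text
time: 20.4
eef_pos: [-0.3955, -0.4084, 0.2848]
tool_rot: [[0.995, -0.043, 0.093], [-0.043, -0.999, 0.009], [0.093, -0.013, -0.996]]
wrist_force: [-0.4, -1.1, 0.6]
width: 0.0853
```

```bash
python3 go.py; python3 -c "
from workcell import bot
s=bot.observe();print(s['joint_positions'].round(3))"
```

```text
t 20.4 tcp [-0.3955 -0.4084  0.2848] yaw -92.44 tilt [0.0931 0.0086] w 0.0853 F [-0.4 -1.1  0.6]
[ 1.724  0.48   0.829  1.88  -0.458  1.058  1.148]
```

Request:
arm_command(
  deltas="1 0 0 0 0;1 0 0 0 0;1 0 0 0 0;1 0 0 0 0;1 0 0 0 0;1 0 0 0 0;1 0 0 0 0;1 0 0 0 0;1 0 0 0 0;1 0 0 0 0;1 0 0 0 0;1 0 0 0 0",
)

```text
time: 21.6
eef_pos: [-0.3942, -0.4086, 0.2809]
tool_rot: [[0.995, -0.041, 0.095], [-0.042, -0.999, 0.013], [0.094, -0.016, -0.995]]
wrist_force: [-0.5, 0.2, 0.0]
width: 0.0851
```

```bash
python3 go.py; python3 -c "
from workcell import bot
s=bot.observe();print(s['joint_positions'].round(3),s['joint_efforts'].round(2))"
```

```text
t 21.6 tcp [-0.3942 -0.4086  0.2809] yaw -92.33 tilt [0.0948 0.0125] w 0.0851 F [-0.5  0.2  0. ]
[ 1.725  0.485  0.826  1.883 -0.46   1.054  1.15 ] [-5.000e-02 -5.446e+01  1.112e+01 -2.343e+01 -8.000e-02  4.100e-01
 -0.000e+00]
```

Request:
arm_command(
  deltas="1 -20 -20 -5 0.05;1 -34 -36 -5 0.09;1 -34 -36 -5 0.09;1 -34 -36 -5 0.09;1 -34 -36 -5 0.09;1 -34 -36 -5 0.09;1 -10 -10 0 0.03",
)

```text
time: 22.3
eef_pos: [-0.536, -0.1551, 0.3009]
tool_rot: [[0.832, -0.547, 0.093], [-0.55, -0.835, 0.014], [0.071, -0.063, -0.996]]
wrist_force: [-0.7, 0.1, 0.2]
width: 0.0851
```

```bash
python3 go.py; python3 -c "
from workcell import bot
s=bot.observe();print(s['joint_positions'].round(3))"
```

```text
t 22.3 tcp [-0.536  -0.1551  0.3009] yaw -123.23 tilt [0.0935 0.0135] w 0.0851 F [-0.7  0.1  0.2]
[ 2.122  0.513  0.998  1.872 -0.467  1.123  1.16 ]
```

Request:
arm_command(
  deltas="1 35 35 0 0;1 35 35 0 0;1 35 35 0 0;1 35 35 0 0;1 35 35 0 0;1 0 0 0 0;1 -35 -35 0 0;1 -35 -35 0 0;1 -35 -35 0 0;1 -35 -35 0 0;1 -35 -35 0 0;1 0 0 0 0",
)

```text
time: 23.5
eef_pos: [-0.5357, -0.1584, 0.2982]
tool_rot: [[0.836, -0.541, 0.093], [-0.545, -0.838, 0.014], [0.07, -0.063, -0.996]]
wrist_force: [-0.0, 0.3, 1.7]
width: 0.0855
```

```bash
python3 go.py; python3 -c "
from workcell import bot
s=bot.observe();print(s['joint_positions'].round(3))"
```

```text
t 23.5 tcp [-0.5357 -0.1584  0.2982] yaw -122.86 tilt [0.0927 0.0144] w 0.0855 F [-0.   0.3  1.7]
[ 2.119  0.516  0.995  1.874 -0.47   1.118  1.163]
```

Request:
arm_command(
  deltas="1 -10 10 15 0;1 -20 20 30 0;1 -20 20 30 0;1 -20 20 20 0;1 0 0 0 0",
)

```text
time: 24.0
eef_pos: [-0.6263, -0.1799, 0.1911]
tool_rot: [[0.836, -0.541, 0.092], [-0.544, -0.839, 0.008], [0.073, -0.057, -0.996]]
wrist_force: [0.0, -0.4, 0.1]
width: 0.0854
```

```bash
python3 go.py; python3 -c "
from workcell import bot
s=bot.observe();print(s['joint_positions'].round(3))"
```

```text
t 24.0 tcp [-0.6263 -0.1799  0.1911] yaw -122.83 tilt [0.0921 0.008 ] w 0.0854 F [ 0.  -0.4  0.1]
[ 2.291  0.731  0.851  1.772 -0.625  1.039  1.254]
```

Request:
arm_command(
  deltas="1 0 0 0 0;1 0 0 0 0;1 0 0 0 0;1 0 0 0 0;1 0 0 0 0;1 0 0 0 0;1 0 0 0 0;1 0 0 0 0;1 0 0 0 0;1 0 0 0 0",
)

```text
time: 25.0
eef_pos: [-0.6244, -0.1809, 0.1947]
tool_rot: [[0.837, -0.54, 0.09], [-0.543, -0.84, 0.006], [0.073, -0.054, -0.996]]
wrist_force: [-0.3, 0.4, 0.2]
width: 0.0853
```

```bash
python3 go.py; python3 -c "
from workcell import bot
s=bot.observe();print(s['joint_positions'].round(3))"
```

```text
t 25.0 tcp [-0.6244 -0.1809  0.1947] yaw -122.76 tilt [0.0902 0.0057] w 0.0853 F [-0.3  0.4  0.2]
[ 2.286  0.724  0.854  1.775 -0.624  1.04   1.254]
```

Request:
arm_command(
  deltas="1 34 -34 0 0;1 34 -34 0 0;1 34 -34 0 0;1 20 -20 0 0;1 0 0 0 0;1 0 0 0 0",
)

```text
time: 25.6
eef_pos: [-0.4507, -0.1427, 0.2088]
tool_rot: [[0.837, -0.54, 0.091], [-0.542, -0.84, 0.006], [0.073, -0.055, -0.996]]
wrist_force: [-0.1, 0.8, 0.1]
width: 0.0856
```

```bash
python3 go.py; python3 -c "
from workcell import bot
s=bot.observe();print(s['joint_positions'].round(3))"
```

```text
t 25.6 tcp [-0.4507 -0.1427  0.2088] yaw -122.72 tilt [0.0909 0.0065] w 0.0856 F [-0.1  0.8  0.1]
[ 2.095  0.51   0.943  2.157 -0.563  0.851  1.263]
```

Request:
arm_command(
  deltas="1 0 0 0 0;1 0 0 0 0;1 0 0 0 0;1 0 0 0 0;1 0 0 0 0;1 0 0 0 0;1 0 0 0 0;1 0 0 0 0;1 0 0 0 0;1 0 0 0 0;1 0 0 0 0;1 0 0 0 0",
)

```text
time: 26.8
eef_pos: [-0.4549, -0.143, 0.2083]
tool_rot: [[0.837, -0.54, 0.088], [-0.543, -0.84, 0.009], [0.069, -0.055, -0.996]]
wrist_force: [0.0, 0.8, -0.4]
width: 0.0853
```

```bash
python3 go.py; python3 -c "
from workcell import bot
s=bot.observe();print(s['joint_positions'].round(3))"
```

```text
t 26.8 tcp [-0.4549 -0.143   0.2083] yaw -122.73 tilt [0.0883 0.0088] w 0.0853 F [ 0.   0.8 -0.4]
[ 2.099  0.515  0.942  2.15  -0.564  0.851  1.263]
```

Idle and motion tests behind the robot barely changed the tilt (now 0.088). Earlier grasps and releases worked at this tilt, so I'll carry on with it and sweep back to the front.

Request:
arm_command(
  deltas="1 20 20 -6 -0.05;1 34 34 -8 -0.1;1 34 34 -8 -0.1;1 34 34 -5 -0.1;1 34 34 -5 -0.1;1 34 34 -5 -0.1;1 34 34 -5 -0.1;1 34 34 -5 -0.1;1 34 34 -5 -0.1;1 34 34 -5 -0.1;1 34 34 -5 -0.1;1 34 34 -5 -0.1",
)

```text
time: 28.0
eef_pos: [-0.0997, -0.5406, 0.305]
tool_rot: [[0.818, 0.57, 0.08], [0.571, -0.821, 0.007], [0.07, 0.04, -0.997]]
wrist_force: [-0.3, -1.4, -0.3]
width: 0.0853
```

```bash
python3 go.py whale .2; python3 -c "
from workcell import bot
s=bot.observe();print(s['joint_positions'].round(3))"
```

```text
t 28.0 tcp [-0.0997 -0.5406  0.305 ] yaw -55.21 tilt [0.0802 0.0074] w 0.0853 F [-0.3 -1.4 -0.3]
whale [0.5497 0.0362 0.2   ] tool delta mm [ 853.2 -107.2  161. ] turn -1.0456
[ 1.207  0.365  0.678  1.923 -0.362  0.992  1.103]
```

Request:
arm_command(
  deltas="1 34 34 0 -0.09;1 34 34 0 -0.09;1 34 34 0 -0.09;1 34 34 0 -0.09;1 34 34 0 -0.09;1 34 34 0 -0.09;1 34 34 0 -0.09;1 34 34 0 -0.09;1 34 34 0 -0.09;1 34 34 0 -0.09;1 34 34 0 -0.06;1 34 20 0 -0.03",
)

```text
time: 29.2
eef_pos: [0.4245, -0.3551, 0.3482]
tool_rot: [[-0.075, 0.994, 0.081], [0.997, 0.075, 0.0], [-0.006, 0.081, -0.997]]
wrist_force: [0.2, -0.2, 0.1]
width: 0.0852
```

```bash
python3 go.py whale .2; python3 -c "
from workcell import bot
s=bot.observe();print(s['joint_positions'].round(3))"
```

```text
t 29.2 tcp [ 0.4245 -0.3551  0.3482] yaw 4.32 tilt [0.0809 0.0004] w 0.0852 F [ 0.2 -0.2  0.1]
whale [0.5497 0.0362 0.2   ] tool delta mm [381.7 141.8 158. ] turn -0.0067
[ 0.383  0.243  0.305  1.898 -0.151  0.954  0.836]
```

Request:
arm_command(
  deltas="1 40 14 5 0;1 48 18 15 0;1 48 18 18 0;1 48 18 20 0;1 48 18 20 0;1 48 18 20 0;1 45 16 20 0;1 30 10 20 0;1 8 0 10 0;1 0 0 0 0",
)

```text
time: 30.2
eef_pos: [0.5341, 0.0052, 0.2166]
tool_rot: [[-0.084, 0.993, 0.087], [0.996, 0.084, -0.0], [-0.008, 0.087, -0.996]]
wrist_force: [0.6, -0.4, 0.4]
width: 0.0852
```

```bash
python3 go.py whale .1
```

```text
t 30.2 tcp [0.5341 0.0052 0.2166] yaw 4.84 tilt [ 0.087  -0.0004] w 0.0852 F [ 0.6 -0.4  0.4]
whale [0.5497 0.0362 0.1   ] tool delta mm [ 30.5   7.9 117.5] turn 0.0025
```

Request:
arm_command(
  deltas="1 20 5 15 0;1 9 2 40 0;1 0 0 35 0;1 0 0 22 0;1 0 0 2 0",
)

```text
time: 30.7
eef_pos: [0.5519, 0.0275, 0.1048]
tool_rot: [[-0.075, 0.993, 0.095], [0.997, 0.076, -0.003], [-0.01, 0.094, -0.995]]
wrist_force: [0.1, 0.2, -0.1]
width: 0.0854
```

```bash
python3 go.py whale .03; python3 -c "
from h import *
c=cam('scene');save(c,'b1.png',(270,110,420,260),5)"
```

```text
t 30.7 tcp [0.5519 0.0275 0.1048] yaw 4.37 tilt [ 0.0948 -0.0031] w 0.0854 F [ 0.1  0.2 -0.1]
whale [0.5497 0.0362 0.03  ] tool delta mm [ 9.6 -8.6 74.3] turn -0.0058
```

View pics/b1.png

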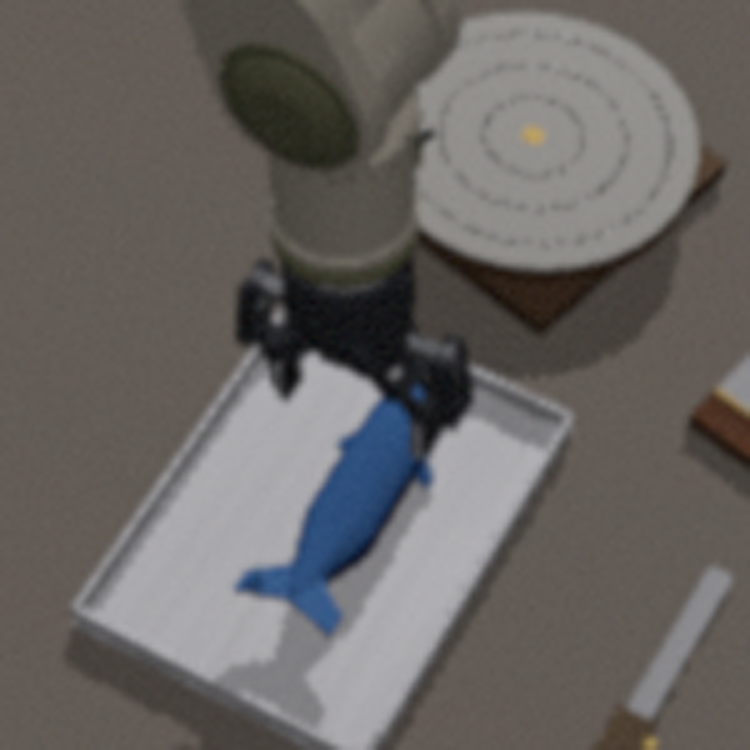

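Run:
```python
from h import *
from go import tx,ty
c=cam('scene')
for n,u,v,z in(('flipL',345,443,.018),('flipR',428,480,.018),('tailL',242,583,.03),('tailR',335,630,.03),('kinkback',300,530,.034)):
    p=onplane(c,u/5+270-.4,v/5+110-.4,z)[:2];print(n,p.round(4),'a',(p@ty).round(4),'b',(p@tx).round(4))
```

```text
flipL [0.5198 0.0686] a 0.0257 b 0.5237
flipR [0.5797 0.0756] a 0.0278 b 0.584
tailL [ 0.5276 -0.0618] a -0.1048 b 0.5208
tailR [ 0.5939 -0.0563] a -0.1048 b 0.5873
kinkback [ 0.5373 -0.0111] a -0.0551 b 0.5346
```

Request:
arm_command(
  deltas="1 9 -6 15 -0.006;1 0 0 25 0;1 0 0 18 0;1 0 0 8 0",
)

```text
time: 31.2
eef_pos: [0.5575, 0.0331, 0.0476]
tool_rot: [[-0.076, 0.991, 0.111], [0.997, 0.077, -0.002], [-0.011, 0.11, -0.994]]
wrist_force: [-0.4, 0.2, 0.4]
width: 0.0854
```

```bash
python3 go.py whale .03
```

```text
t 31.2 tcp [0.5575 0.0331 0.0476] yaw 4.43 tilt [ 0.1105 -0.0023] w 0.0854 F [-0.4  0.2  0.4]
whale [0.5497 0.0362 0.03  ] tool delta mm [ 3.9 -9.5 16.6] turn -0.0047
```

Request:
arm_command(
  deltas="1 3 -9 8 0;1 0 -1 6 0",
)

```text
time: 31.4
eef_pos: [0.5506, 0.0342, 0.0347]
tool_rot: [[-0.074, 0.991, 0.114], [0.997, 0.075, -0.002], [-0.011, 0.114, -0.993]]
wrist_force: [-0.5, 0.1, -0.2]
width: 0.0853
```

```bash
python3 go.py whale .033
```

```text
t 31.4 tcp [0.5506 0.0342 0.0347] yaw 4.34 tilt [ 0.1144 -0.0024] w 0.0853 F [-0.5  0.1 -0.2]
whale [0.5497 0.0362 0.033 ] tool delta mm [ 2.  -1.   1.6] turn -0.0064
```

Request:
arm_command(
  deltas="1 2 0 4 0;0 0 0 0 0;-1 0 0 0 0;-1 0 0 0 0;-1 0 0 0 0",
)

```text
time: 31.9
eef_pos: [0.553, 0.0355, 0.0343]
tool_rot: [[-0.073, 0.99, 0.118], [0.997, 0.074, -0.002], [-0.011, 0.118, -0.993]]
wrist_force: [-5.0, 0.1, 20.8]
width: 0.0381
```

```bash
python3 go.py whale .033; python3 -c "
from h import *
c=cam('scene');save(c,'b2.png',(270,110,420,260),5)"
```

```text
t 31.9 tcp [0.553  0.0355 0.0343] yaw 4.29 tilt [ 0.1183 -0.0022] w 0.0381 F [-5.   0.1 20.8]
whale [0.5497 0.0362 0.033 ] tool delta mm [ 0.9 -3.4  0.9] turn -0.0072
```

View pics/b2.png

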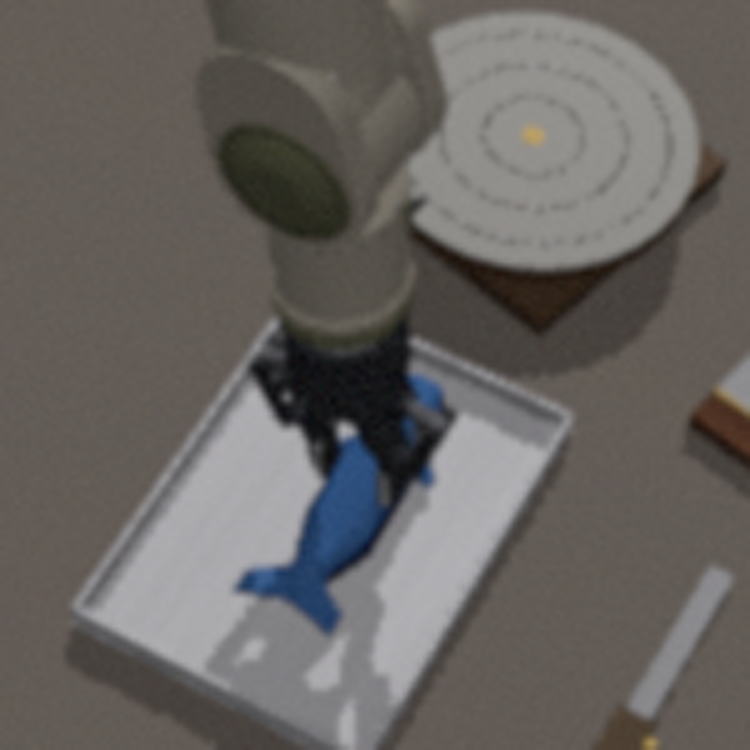

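Request:
arm_command(
  deltas="0.2 0 0 0 0;1 0 0 0 0;1 0 -3 4 0;1 0 0 4 0",
)

```text
time: 32.35
eef_pos: [0.5516, 0.0352, 0.0275]
tool_rot: [[-0.073, 0.99, 0.121], [0.997, 0.074, -0.002], [-0.011, 0.121, -0.993]]
wrist_force: [-0.1, -0.4, 0.2]
width: 0.0853
```

```bash
python3 go.py whale .027
```

```text
t 32.35 tcp [0.5516 0.0352 0.0275] yaw 4.29 tilt [ 0.1213 -0.0018] w 0.0853 F [-0.1 -0.4  0.2]
whale [0.5497 0.0362 0.027 ] tool delta mm [ 1.1 -1.9  0.3] turn -0.0072
```

Request:
arm_command(
  deltas="0.2 1 0 1 0;-1 0 0 0 0;-1 0 0 0 0",
)

```text
time: 32.65
eef_pos: [0.5522, 0.0364, 0.0254]
tool_rot: [[-0.074, 0.99, 0.121], [0.997, 0.074, -0.002], [-0.011, 0.121, -0.993]]
wrist_force: [-11.7, -0.0, 58.3]
width: 0.044
```

```bash
python3 go.py whale .027; python3 -c "
from h import *
c=cam('scene');save(c,'b3.png',(270,110,420,260),5)"
```

```text
t 32.65 tcp [0.5522 0.0364 0.0254] yaw 4.29 tilt [ 0.1214 -0.0019] w 0.044 F [-11.7  -0.   58.3]
whale [0.5497 0.0362 0.027 ] tool delta mm [-0.  -2.3 -1.9] turn -0.0071
```

View pics/b3.png

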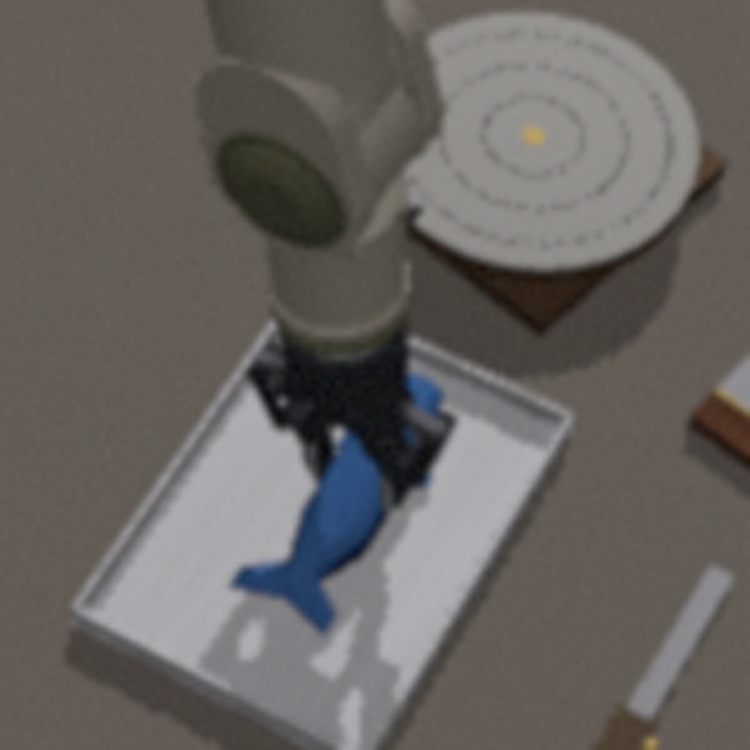

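Request:
arm_command(
  deltas="-1 0 0 -5 0;-1 0 0 -20 0;-1 0 0 -40 0;-1 0 0 -40 0;-1 0 0 -15 0",
)

```text
time: 33.2
eef_pos: [0.5336, 0.0361, 0.1452]
tool_rot: [[-0.074, 0.991, 0.11], [0.997, 0.074, -0.003], [-0.011, 0.109, -0.994]]
wrist_force: [0.8, 0.9, -3.7]
width: 0.0433
```

```bash
python3 go.py table .12; python3 -c "
from h import *
c=cam('scene');save(c,'b4.png',(270,80,420,230),5)"
```

```text
t 33.2 tcp [0.5336 0.0361 0.1452] yaw 4.29 tilt [ 0.1098 -0.0033] w 0.0433 F [ 0.8  0.9 -3.7]
table [0.4978 0.339  0.12  ] tool delta mm [305.  -15.7  20.1] turn -0.0072
```

View pics/b4.png

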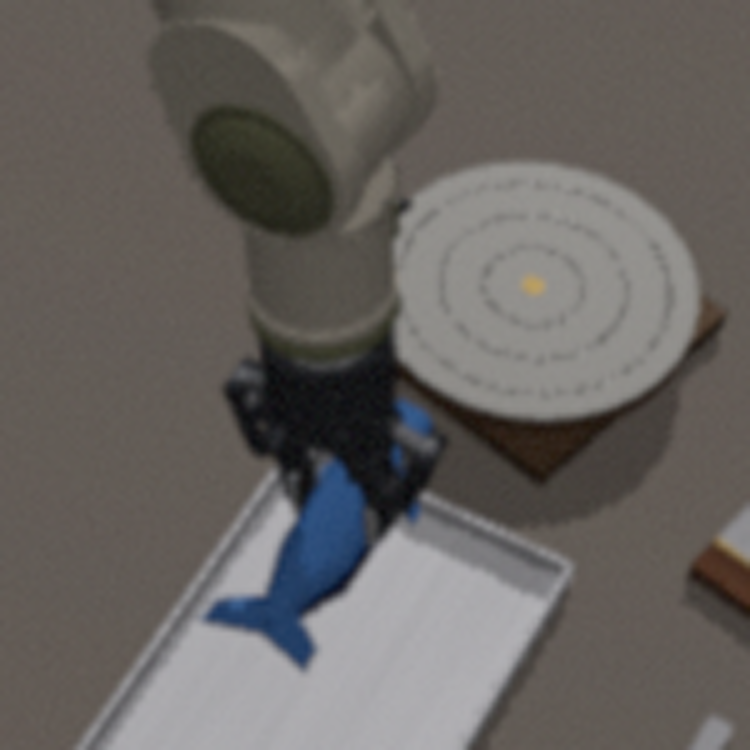

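Request:
arm_command(
  deltas="-1 25 0 0 0;-1 45 -3 0 0;-1 48 -3 0 0;-1 48 -3 0 0;-1 48 -3 0 0;-1 45 -3 0 0;-1 30 -2 3 0;-1 8 0 3 0;-1 0 0 3 0",
)

```text
time: 34.15
eef_pos: [0.4918, 0.3397, 0.1252]
tool_rot: [[-0.07, 0.992, 0.106], [0.997, 0.071, -0.009], [-0.016, 0.105, -0.994]]
wrist_force: [0.2, 0.3, -4.2]
width: 0.0435
```

```bash
python3 go.py table .08
```

```text
t 34.15 tcp [0.4918 0.3397 0.1252] yaw 4.1 tilt [ 0.1058 -0.009 ] w 0.0435 F [ 0.2  0.3 -4.2]
table [0.4978 0.339  0.08  ] tool delta mm [-0.4  1.2 45.6] turn -0.0104
```

Request:
arm_command(
  deltas="-1 0 0 15 0;-1 0 0 18 0;-1 0 0 8 0;-1 0 0 0 0",
)

```text
time: 34.55
eef_pos: [0.496, 0.3328, 0.0808]
tool_rot: [[-0.065, 0.993, 0.103], [0.998, 0.067, -0.015], [-0.021, 0.101, -0.995]]
wrist_force: [-0.1, -0.8, -4.4]
width: 0.0434
```

```bash
python3 go.py table .07; python3 -c "
from h import *
c=cam('scene');save(c,'b5.png',(310,80,430,200),6);c=cam('top');save(c,'b6.png',(140,130,260,260),5)"
```

```text
t 34.55 tcp [0.496  0.3328 0.0808] yaw 3.87 tilt [ 0.1025 -0.0146] w 0.0434 F [-0.1 -0.8 -4.4]
table [0.4978 0.339  0.07  ] tool delta mm [ 6.3  1.1 10.9] turn -0.0145
```

View pics/b5.png

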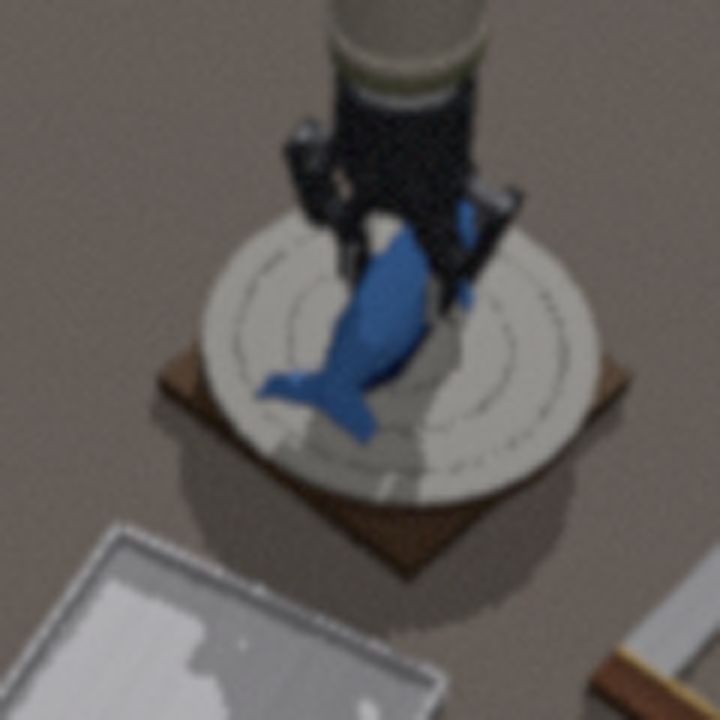

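View pics/b6.png

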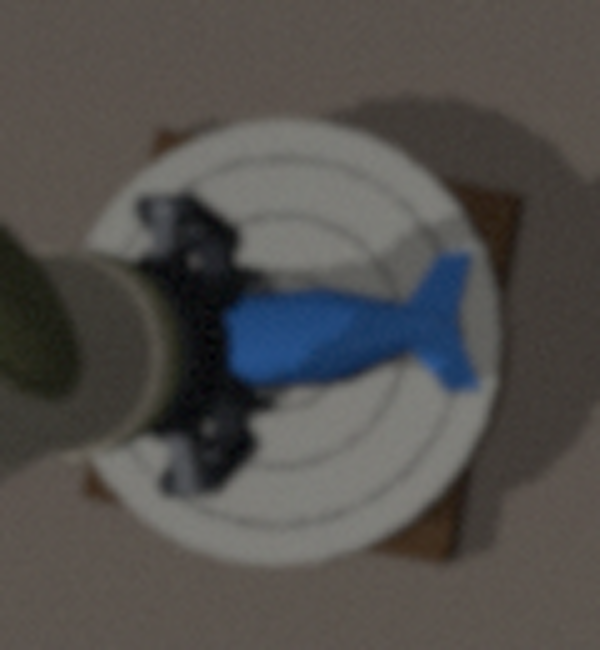

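```bash
cat > wt.py <<'E'
from h import *
from go import tx,ty
import sys
s=bot.observe();p=s['eef_pos']
for n in('top','scene'):
    c=cam(n);P=cloud(c);hsv=cv2.cvtColor(c['pixels'],cv2.COLOR_RGB2HSV)
    m=(hsv[...,0]>100)&(hsv[...,0]<125)&(hsv[...,1]>110)&(c['range_z']>0)&(P[...,0]>.38)&(P[...,0]<.65)&(P[...,1]>.1)&(P[...,1]<.5)&(P[...,2]<.2)
    q=P[m];a=q[:,:2]@ty;b=q[:,:2]@tx
    k=a<np.percentile(a,1)+.015
    print(n,m.sum(),'a min',a.min().round(4),'1%',np.percentile(a,1).round(4),'max',a.max().round(4),'tail b',b[k].min().round(4),b[k].max().round(4),'z',q[k,2].min().round(4),q[k,2].max().round(4))
    lo=q[k&(b<np.median(b[k]))];hi=q[k&(b>np.median(b[k]))];print('tail z near/far',lo[:,2].mean().round(4),hi[:,2].mean().round(4))
print('tcp a',(p[:2]@ty).round(4),'b',(p[:2]@tx).round(4),'table a',np.array([.4978,.339])@ty,np.array([.4978,.339])@tx)
E
python3 wt.py
```

```text
top 807 a min 0.185 1% 0.1873 max 0.3015 tail b 0.4895 0.5513 z 0.0971 0.1054
tail z near/far 0.1023 0.1016
scene 412 a min 0.1829 1% 0.1896 max 0.3696 tail b 0.4898 0.5525 z 0.0936 0.1089
tail z near/far 0.1028 0.1022
tcp a 0.2916 b 0.522 table a 0.29707108453528003 0.5239032455836026
```

Request:
arm_command(
  deltas="-1 7 6 3 0;-1 0 0 4 0;-1 0 0 2 0",
)

```text
time: 35.05
eef_pos: [0.5045, 0.3435, 0.0756]
tool_rot: [[-0.067, 0.992, 0.107], [0.998, 0.068, -0.009], [-0.016, 0.107, -0.994]]
wrist_force: [0.3, -0.5, -4.0]
width: 0.0435
```

```bash
python3 go.py table .0675;python3 wt.py
```

```text
t 35.05 tcp [0.5045 0.3435 0.0756] yaw 3.93 tilt [ 0.1075 -0.0092] w 0.0435 F [ 0.3 -0.5 -4. ]
table [0.4978 0.339  0.0675] tool delta mm [-3.9 -7.8  7.4] turn -0.0135
top 800 a min 0.1936 1% 0.1965 max 0.3111 tail b 0.4979 0.5603 z 0.0911 0.0988
tail z near/far 0.095 0.0948
scene 410 a min 0.1938 1% 0.1976 max 0.376 tail b 0.4975 0.5597 z 0.0885 0.1022
tail z near/far 0.0951 0.0959
tcp a 0.301 b 0.5309 table a 0.29707108453528003 0.5239032455836026
```

Request:
arm_command(
  deltas="-1 -1 -2 3 0;-1 0 -0.5 3 0;-1 0 0 2 0",
)

```text
time: 35.45
eef_pos: [0.5025, 0.3421, 0.0678]
tool_rot: [[-0.067, 0.992, 0.107], [0.998, 0.068, -0.009], [-0.016, 0.107, -0.994]]
wrist_force: [-9.5, -3.8, 34.8]
width: 0.0434
```

Request:
arm_command(
  deltas="-1 0 0 -0.5 0;-0.2 0 0 0 0;0.3 0 0 0 0;1 0 0 0 0;1 0 0 0 0",
)

```text
time: 35.95
eef_pos: [0.5031, 0.3424, 0.0688]
tool_rot: [[-0.066, 0.992, 0.109], [0.998, 0.068, -0.008], [-0.015, 0.108, -0.994]]
wrist_force: [-0.1, 0.4, 0.2]
width: 0.0819
```

```bash
python3 go.py table .0675;python3 wt.py
```

```text
t 35.95 tcp [0.5031 0.3424 0.0688] yaw 3.9 tilt [ 0.1091 -0.0076] w 0.0819 F [-0.1  0.4  0.2]
table [0.4978 0.339  0.0675] tool delta mm [-3.1 -5.6  0.8] turn -0.0139
top 800 a min 0.1923 1% 0.1943 max 0.3142 tail b 0.4935 0.5562 z 0.0448 0.0912
tail z near/far 0.0861 0.0868
scene 447 a min 0.1921 1% 0.1955 max 0.3625 tail b 0.496 0.5598 z 0.0809 0.0933
tail z near/far 0.088 0.088
tcp a 0.3001 b 0.5295 table a 0.29707108453528003 0.5239032455836026
```

Request:
arm_command(
  deltas="1 0 0 -10 0;1 0 0 -30 0;1 0 0 -45 0;1 0 0 -45 0;1 0 0 -20 0",
)

```text
time: 36.55
eef_pos: [0.4853, 0.3421, 0.2219]
tool_rot: [[-0.065, 0.992, 0.104], [0.998, 0.067, -0.012], [-0.019, 0.103, -0.994]]
wrist_force: [0.2, 0.0, -0.2]
width: 0.0856
```

```bash
python3 go.py red .25;python3 wt.py; python3 -c "
from m import *
zones(cam('scene'),'s')
c=cam('top');save(c,'c1.png')"
```

```text
t 36.55 tcp [0.4853 0.3421 0.2219] yaw 3.85 tilt [ 0.1043 -0.0122] w 0.0856 F [ 0.2  0.  -0.2]
red [0.4855 0.0118 0.25  ] tool delta mm [-330.1  -18.9  -23.9] turn -0.0149
top 1297 a min 0.1922 1% 0.1952 max 0.3884 tail b 0.4936 0.5586 z 0.0455 0.0914
tail z near/far 0.0867 0.0861
scene 530 a min 0.1932 1% 0.1969 max 0.3855 tail b 0.4964 0.5589 z 0.0777 0.0938
tail z near/far 0.0878 0.0873
tcp a 0.3011 b 0.5117 table a 0.29707108453528003 0.5239032455836026
s green 206 mean [ 0.3662 -0.3464  0.1377] circ [ 0.3663 -0.3454] 0.0258
s red 242 mean [ 0.469  -0.3286  0.1377] circ [ 0.4697 -0.3285] 0.0263
s yellow 247 mean [ 0.5658 -0.3213  0.1379] circ [ 0.5661 -0.3218] 0.0262
```

View pics/c1.png

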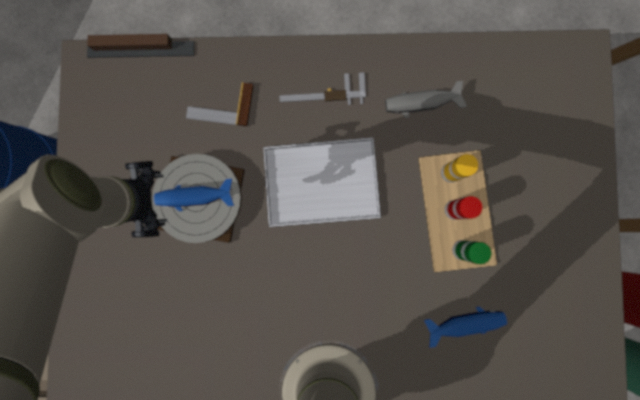

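Whale stands at the disc centre (195,195 in the top view), all cans upright on the board. Now the cans go back, green first.

Request:
arm_command(
  deltas="1 -25 2 0 -0.007;1 -46 3 0 -0.007;1 -48 3 0 0;1 -48 3 0 0;1 -48 3 0 0;1 -48 3 0 0;1 -48 3 0 0;1 -48 3 0 0;1 -48 0 0 0;1 -48 0 0 0;1 -48 -10 0 0;1 -48 -15 0 0",
)

```text
time: 37.95
eef_pos: [0.5254, -0.2172, 0.216]
tool_rot: [[-0.097, 0.992, 0.079], [0.995, 0.098, -0.018], [-0.026, 0.077, -0.997]]
wrist_force: [1.0, -0.7, 0.3]
width: 0.0853
```

```bash
sed -i "s/^'whale'/'gb':np.array([.3660,-.3465]),'rb':np.array([.4695,-.3290]),'yb':np.array([.5662,-.3222]),'whale'/" go.py; python3 go.py gb .2
```

```text
t 37.95 tcp [ 0.5254 -0.2172  0.216 ] yaw 5.66 tilt [ 0.0788 -0.0181] w 0.0853 F [ 1.  -0.7  0.3]
gb [ 0.366  -0.3465  0.2   ] tool delta mm [-112.9 -172.1    5.7] turn 0.0167
```

Request:
arm_command(
  deltas="1 -35 -38 0 0.008;1 -28 -45 0 0.008;1 -22 -45 0 0;1 -12 -32 2 0;1 0 -5 2 0;1 0 0 0 0",
)

```text
time: 38.55
eef_pos: [0.3658, -0.3316, 0.1944]
tool_rot: [[-0.066, 0.996, 0.066], [0.998, 0.067, -0.016], [-0.021, 0.065, -0.998]]
wrist_force: [0.2, -0.3, 0.2]
width: 0.0855
```

```bash
python3 go.py gb .113
```

```text
t 38.55 tcp [ 0.3658 -0.3316  0.1944] yaw 3.86 tilt [ 0.0664 -0.0164] w 0.0855 F [ 0.2 -0.3  0.2]
gb [ 0.366  -0.3465  0.113 ] tool delta mm [-13.2  -6.1  81.5] turn -0.0147
```

Request:
arm_command(
  deltas="1 -13 -5 20 -0.015;1 0 -1 30 0;1 0 0 18 0;1 0 0 8 0",
)

```text
time: 38.95
eef_pos: [0.3709, -0.3447, 0.1153]
tool_rot: [[-0.087, 0.994, 0.069], [0.996, 0.088, -0.016], [-0.022, 0.067, -0.998]]
wrist_force: [0.1, -0.2, -0.4]
width: 0.0853
```

```bash
python3 go.py gb .113
```

```text
t 38.95 tcp [ 0.3709 -0.3447  0.1153] yaw 5.06 tilt [ 0.0685 -0.0157] w 0.0853 F [ 0.1 -0.2 -0.4]
gb [ 0.366  -0.3465  0.113 ] tool delta mm [-1.3 -5.1  2. ] turn 0.0063
```

Request:
arm_command(
  deltas="1 -1 -6 2 0;0.2 0 0 0 0;-1 0 0 0 0;-1 0 0 0 0",
)

```text
time: 39.35
eef_pos: [0.3664, -0.345, 0.1127]
tool_rot: [[-0.09, 0.994, 0.068], [0.996, 0.091, -0.014], [-0.02, 0.066, -0.998]]
wrist_force: [0.2, -0.1, -1.2]
width: 0.0513
```

```bash
python3 go.py gb .113;python3 -c "
from m import *
zones(cam('scene'),'s')"
```

```text
t 39.35 tcp [ 0.3664 -0.345   0.1127] yaw 5.24 tilt [ 0.0677 -0.0141] w 0.0513 F [ 0.2 -0.1 -1.2]
gb [ 0.366  -0.3465  0.113 ] tool delta mm [-1.5 -0.5 -0.3] turn 0.0095
s green 127 mean [ 0.3636 -0.3554  0.1378] circ [ 0.3633 -0.3527] 0.0267
s red 234 mean [ 0.4694 -0.3287  0.1379] circ [ 0.4691 -0.3287] 0.0266
s yellow 261 mean [ 0.5658 -0.3216  0.1375] circ [ 0.5662 -0.3207] 0.0266
```

Request:
arm_command(
  deltas="-1 0 0 -12 0;-1 0 0 -35 0;-1 10 2 -35 0;-1 35 8 -10 0;-1 46 12 0 0.005",
)

```text
time: 39.9
eef_pos: [0.3744, -0.2544, 0.2098]
tool_rot: [[-0.076, 0.994, 0.073], [0.997, 0.077, -0.018], [-0.024, 0.071, -0.997]]
wrist_force: [1.9, 0.0, -2.1]
width: 0.0507
```

```bash
python3 go.py green .17
```

```text
t 39.9 tcp [ 0.3744 -0.2544  0.2098] yaw 4.44 tilt [ 0.0726 -0.0184] w 0.0507 F [ 1.9  0.  -2.1]
green [0.4795 0.077  0.17  ] tool delta mm [323.4 127.3  41.2] turn -0.0045
```

Request:
arm_command(
  deltas="-1 46 20 3 0;-1 46 20 5 0;-1 46 20 6 0;-1 46 20 6 0;-1 46 20 6 0;-1 42 15 6 0;-1 25 6 5 0;-1 8 0 3 0;-1 0 0 0 0",
)

```text
time: 40.8
eef_pos: [0.4772, 0.0703, 0.178]
tool_rot: [[-0.082, 0.993, 0.089], [0.996, 0.083, -0.015], [-0.022, 0.087, -0.996]]
wrist_force: [-0.7, -0.3, -1.9]
width: 0.0507
```

```bash
python3 go.py green .1055
```

```text
t 40.8 tcp [0.4772 0.0703 0.178 ] yaw 4.8 tilt [ 0.0886 -0.0149] w 0.0507 F [-0.7 -0.3 -1.9]
green [0.4795 0.077  0.1055] tool delta mm [ 8.1 -3.4 72.3] turn 0.0018
```

Request:
arm_command(
  deltas="-1 8 -3 20 0;-1 0 -1 25 0;-1 0 -1 14 0;-1 0 -1 5 0",
)

```text
time: 41.2
eef_pos: [0.4767, 0.0719, 0.1148]
tool_rot: [[-0.076, 0.993, 0.093], [0.997, 0.078, -0.015], [-0.022, 0.092, -0.996]]
wrist_force: [-0.3, 0.1, -1.4]
width: 0.0507
```

```bash
python3 go.py green .1055;python3 -c "
from m import *
zones(cam('scene'),'s')"
```

```text
t 41.2 tcp [0.4767 0.0719 0.1148] yaw 4.49 tilt [ 0.0933 -0.015 ] w 0.0507 F [-0.3  0.1 -1.4]
green [0.4795 0.077  0.1055] tool delta mm [5.1 2.3 9.5] turn -0.0036
s green 135 mean [0.4725 0.0666 0.1397] circ [0.4727 0.0682] 0.0258
s red 243 mean [ 0.4689 -0.3287  0.1374] circ [ 0.4696 -0.3277] 0.0268
s yellow 252 mean [ 0.5663 -0.3216  0.1377] circ [ 0.5653 -0.3218] 0.0262
```

Request:
arm_command(
  deltas="-1 5 2 3 0;-1 0 0 3 0;-1 0 0 2 0",
)

```text
time: 41.55
eef_pos: [0.4797, 0.0751, 0.1083]
tool_rot: [[-0.073, 0.993, 0.095], [0.997, 0.074, -0.015], [-0.022, 0.094, -0.995]]
wrist_force: [0.2, 0.7, -2.5]
width: 0.0514
```

```bash
python3 go.py green .1055
```

```text
t 41.55 tcp [0.4797 0.0751 0.1083] yaw 4.28 tilt [ 0.0951 -0.0152] w 0.0514 F [ 0.2  0.7 -2.5]
green [0.4795 0.077  0.1055] tool delta mm [ 1.9 -0.3  2.7] turn -0.0074
```

Request:
arm_command(
  deltas="-1 2 0 2 0;-1 0 0 1.5 0",
)

```text
time: 41.75
eef_pos: [0.4803, 0.0773, 0.1051]
tool_rot: [[-0.072, 0.993, 0.096], [0.997, 0.074, -0.015], [-0.022, 0.095, -0.995]]
wrist_force: [-0.0, -0.4, -0.5]
width: 0.0512
```

Request:
arm_command(
  deltas="-1 0 0 1.5 0",
)

```text
time: 41.85
eef_pos: [0.4811, 0.0775, 0.1046]
tool_rot: [[-0.072, 0.993, 0.098], [0.997, 0.074, -0.014], [-0.021, 0.097, -0.995]]
wrist_force: [-5.5, -1.5, 41.6]
width: 0.0507
```

Request:
arm_command(
  deltas="-0.1 0 0 -0.5 0;0.1 0 0 0 0;0.4 0 0 0 0;1 0 0 0 0;1 0 0 0 0",
)

```text
time: 42.35
eef_pos: [0.4815, 0.0778, 0.1059]
tool_rot: [[-0.073, 0.992, 0.1], [0.997, 0.075, -0.013], [-0.021, 0.098, -0.995]]
wrist_force: [-0.2, -0.2, -0.1]
width: 0.0848
```

Request:
arm_command(
  deltas="1 0 0 -15 0;1 0 0 -40 0;1 0 0 -40 0;1 -20 0 -10 0",
)

```text
time: 42.75
eef_pos: [0.4716, 0.0608, 0.2116]
tool_rot: [[-0.077, 0.993, 0.094], [0.997, 0.078, -0.015], [-0.022, 0.093, -0.995]]
wrist_force: [0.5, -0.6, -0.1]
width: 0.0854
```

```bash
python3 go.py rb .2;python3 -c "
from m import *
zones(cam('scene'),'s');zones(cam('top'),'t')"
```

```text
t 42.75 tcp [0.4716 0.0608 0.2116] yaw 4.51 tilt [ 0.094 -0.015] w 0.0854 F [ 0.5 -0.6 -0.1]
rb [ 0.4695 -0.329   0.2   ] tool delta mm [-388.1  -33.7   17.2] turn -0.0033
s green 153 mean [0.4832 0.0747 0.1297] circ [0.4828 0.0751] 0.0255
s red 243 mean [ 0.4693 -0.328   0.1377] circ [ 0.4697 -0.3273] 0.027
s yellow 255 mean [ 0.5659 -0.3213  0.1375] circ [ 0.5655 -0.3211] 0.0266
t red 409 mean [ 0.4673 -0.3268  0.1368] circ [ 0.4682 -0.3266] 0.0266
t yellow 406 mean [ 0.5637 -0.3199  0.1368] circ [ 0.564  -0.3204] 0.0261
```

Request:
arm_command(
  deltas="1 -42 -4 0 0;1 -48 -4 0 0;1 -48 -4 0 0;1 -48 -4 0 0;1 -48 -4 0 0;1 -48 -4 0 0;1 -45 -4 4 0;1 -30 -4 5 0;1 -6 0 5 0;1 0 0 0 0",
)

```text
time: 43.85
eef_pos: [0.4692, -0.3154, 0.1927]
tool_rot: [[-0.078, 0.993, 0.088], [0.997, 0.079, -0.012], [-0.019, 0.087, -0.996]]
wrist_force: [-0.2, 0.5, 0.2]
width: 0.0851
```

```bash
python3 go.py rb .113
```

```text
t 43.85 tcp [ 0.4692 -0.3154  0.1927] yaw 4.56 tilt [ 0.0883 -0.0121] w 0.0851 F [-0.2  0.5  0.2]
rb [ 0.4695 -0.329   0.113 ] tool delta mm [-12.1  -7.8  79.5] turn -0.0025
```

Request:
arm_command(
  deltas="1 -12 -7 20 0;1 0 -2 30 0;1 0 -1 18 0;1 0 -1 6 0",
)

```text
time: 44.25
eef_pos: [0.4678, -0.3229, 0.1152]
tool_rot: [[-0.083, 0.993, 0.088], [0.996, 0.084, -0.008], [-0.016, 0.087, -0.996]]
wrist_force: [0.6, 0.6, -0.2]
width: 0.0854
```

```bash
python3 go.py rb .113
```

```text
t 44.25 tcp [ 0.4678 -0.3229  0.1152] yaw 4.85 tilt [ 0.0885 -0.0085] w 0.0854 F [ 0.6  0.6 -0.2]
rb [ 0.4695 -0.329   0.113 ] tool delta mm [-6.2  1.   2.4] turn 0.0027
```

Request:
arm_command(
  deltas="1 -5 0 2.5 0;0.2 0 0 0 0;-1 0 0 0 0;-1 0 0 0 0",
)

```text
time: 44.65
eef_pos: [0.4697, -0.3253, 0.1139]
tool_rot: [[-0.087, 0.992, 0.089], [0.996, 0.088, -0.007], [-0.015, 0.088, -0.996]]
wrist_force: [-0.7, -1.2, -2.7]
width: 0.0509
```

```bash
python3 go.py rb .113
```

```text
t 44.65 tcp [ 0.4697 -0.3253  0.1139] yaw 5.06 tilt [ 0.0888 -0.0071] w 0.0509 F [-0.7 -1.2 -2.7]
rb [ 0.4695 -0.329   0.113 ] tool delta mm [-3.6 -0.6  0.9] turn 0.0063
```

Request:
arm_command(
  deltas="-1 0 0 -12 0;-1 0 0 -35 0;-1 10 1 -35 0;-1 35 2 -8 0;-1 46 3 0 0.005",
)

```text
time: 45.15
eef_pos: [0.4593, -0.2376, 0.2108]
tool_rot: [[-0.072, 0.993, 0.093], [0.997, 0.073, -0.011], [-0.018, 0.092, -0.996]]
wrist_force: [1.0, 1.5, -2.7]
width: 0.0508
```

```bash
python3 go.py red .17
```

```text
t 45.15 tcp [ 0.4593 -0.2376  0.2108] yaw 4.22 tilt [ 0.0931 -0.0114] w 0.0508 F [ 1.   1.5 -2.7]
red [0.4855 0.0118 0.17  ] tool delta mm [247.6  40.5  40.2] turn -0.0084
```

Request:
arm_command(
  deltas="-1 46 6 0 -0.004;-1 46 7 2 -0.004;-1 46 7 4 0;-1 40 7 5 0;-1 25 5 5 0;-1 10 2 5 0;-1 0 0 3 0",
)

```text
time: 45.85
eef_pos: [0.4787, -0.0097, 0.1945]
tool_rot: [[-0.084, 0.991, 0.105], [0.996, 0.086, -0.007], [-0.016, 0.104, -0.994]]
wrist_force: [1.1, -0.1, -1.7]
width: 0.0504
```

```bash
python3 go.py red .1069
```

```text
t 45.85 tcp [ 0.4787 -0.0097  0.1945] yaw 4.93 tilt [ 0.105  -0.0071] w 0.0504 F [ 1.1 -0.1 -1.7]
red [0.4855 0.0118 0.1069] tool delta mm [22.3 -0.5 87.7] turn 0.0041
```

Request:
arm_command(
  deltas="-1 16 0 20 0.004;-1 5 0 30 0;-1 0 0 20 0;-1 0 0 6 0",
)

```text
time: 46.25
eef_pos: [0.4869, 0.0058, 0.1194]
tool_rot: [[-0.074, 0.991, 0.111], [0.997, 0.076, -0.008], [-0.017, 0.11, -0.994]]
wrist_force: [-0.0, -1.8, -1.5]
width: 0.0506
```

```bash
python3 go.py red .1059;python3 -c "
from m import *
zones(cam('scene'),'s')
c=cam('scene');save(c,'d1.png',(270,110,420,260),5)"
```

```text
t 46.25 tcp [0.4869 0.0058 0.1194] yaw 4.36 tilt [ 0.1111 -0.0082] w 0.0506 F [-0.  -1.8 -1.5]
red [0.4855 0.0118 0.1059] tool delta mm [ 6.3 -2.4 13.2] turn -0.006
s green 23 mean [0.4851 0.085  0.132 ] circ [0.5016 0.0508] 0.0548
s red 156 mean [ 0.4832 -0.0014  0.1438] circ [ 0.4827 -0.0006] 0.0276
s yellow 249 mean [ 0.566  -0.321   0.1379] circ [ 0.5649 -0.3223] 0.0268
```

View pics/d1.png

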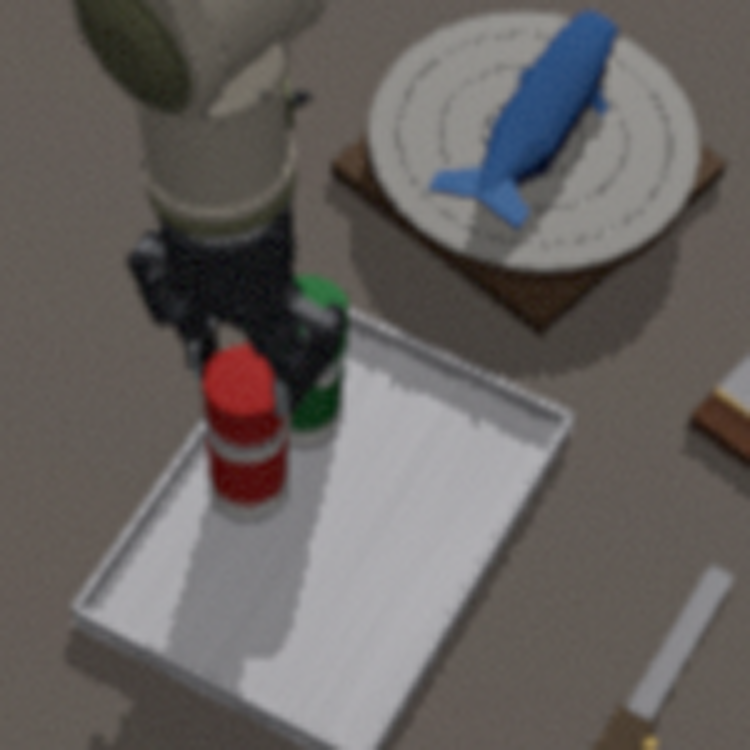

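Request:
arm_command(
  deltas="-1 7 -3 4 -0.006;-1 0 0 4 0;-1 0 0 3 0",
)

```text
time: 46.65
eef_pos: [0.4856, 0.0113, 0.1107]
tool_rot: [[-0.077, 0.99, 0.115], [0.997, 0.079, -0.008], [-0.017, 0.114, -0.993]]
wrist_force: [-0.5, 0.5, -1.7]
width: 0.0509
```

```bash
python3 go.py red .1059
```

```text
t 46.65 tcp [0.4856 0.0113 0.1107] yaw 4.54 tilt [ 0.1151 -0.0082] w 0.0509 F [-0.5  0.5 -1.7]
red [0.4855 0.0118 0.1059] tool delta mm [ 0.6 -0.6  4.7] turn -0.0027
```

Request:
arm_command(
  deltas="-1 3 -1 3 0;-1 0 -1 2 0;-1 0 0 1 0",
)

```text
time: 46.95
eef_pos: [0.4852, 0.0147, 0.106]
tool_rot: [[-0.078, 0.99, 0.119], [0.997, 0.079, -0.007], [-0.016, 0.118, -0.993]]
wrist_force: [-4.6, 0.1, 30.3]
width: 0.0509
```

Request:
arm_command(
  deltas="-0.1 0 0 -0.5 0;0.1 0 0 0 0;0.4 0 0 0 0;1 0 0 0 0;1 0 0 0 0",
)

```text
time: 47.45
eef_pos: [0.4856, 0.0151, 0.1072]
tool_rot: [[-0.078, 0.99, 0.121], [0.997, 0.08, -0.007], [-0.016, 0.12, -0.993]]
wrist_force: [0.8, 1.1, -0.6]
width: 0.0851
```

Request:
arm_command(
  deltas="1 0 0 -15 0;1 0 0 -40 0;1 0 0 -40 0;1 -20 0 -10 0",
)

```text
time: 47.85
eef_pos: [0.4736, -0.0025, 0.2126]
tool_rot: [[-0.082, 0.99, 0.115], [0.997, 0.083, -0.007], [-0.017, 0.114, -0.993]]
wrist_force: [0.6, 0.1, -0.1]
width: 0.0854
```

```bash
python3 go.py yb .2;python3 -c "
from m import *
zones(cam('scene'),'s');zones(cam('top'),'t')"
```

```text
t 47.85 tcp [ 0.4736 -0.0025  0.2126] yaw 4.8 tilt [ 0.1149 -0.0071] w 0.0854 F [ 0.6  0.1 -0.1]
yb [ 0.5662 -0.3222  0.2   ] tool delta mm [-325.9   63.7   25.4] turn 0.0017
s green 100 mean [0.4895 0.0734 0.1292] circ [0.4835 0.074 ] 0.0249
s red 176 mean [0.4876 0.011  0.1296] circ [0.4878 0.0113] 0.0274
s yellow 262 mean [ 0.5663 -0.3213  0.1371] circ [ 0.5662 -0.3207] 0.0268
t yellow 407 mean [ 0.5637 -0.3198  0.1368] circ [ 0.564  -0.3206] 0.0261
```

Red is back within 1 mm of where it stood. Yellow next.

Request:
arm_command(
  deltas="1 -40 8 0 0;1 -48 9 0 0;1 -48 9 3 0;1 -48 9 3 0;1 -48 9 3 0;1 -40 8 4 0;1 -22 4 4 0;1 -4 0 4 0;1 0 0 0 0",
)

```text
time: 48.85
eef_pos: [0.5582, -0.3036, 0.1918]
tool_rot: [[-0.083, 0.991, 0.108], [0.997, 0.083, -0.002], [-0.011, 0.108, -0.994]]
wrist_force: [-0.1, 0.5, 0.5]
width: 0.0854
```

```bash
python3 go.py yb .113
```

```text
t 48.85 tcp [ 0.5582 -0.3036  0.1918] yaw 4.81 tilt [ 0.1082 -0.0022] w 0.0854 F [-0.1  0.5  0.5]
yb [ 0.5662 -0.3222  0.113 ] tool delta mm [-18.3  -2.1  79.2] turn 0.0019
```

Request:
arm_command(
  deltas="1 -16 -2 20 0;1 -2 0 30 0;1 0 0 18 0;1 0 0 7 0",
)

```text
time: 49.25
eef_pos: [0.5663, -0.3147, 0.1144]
tool_rot: [[-0.088, 0.99, 0.108], [0.996, 0.088, 0.002], [-0.007, 0.108, -0.994]]
wrist_force: [-0.1, -0.2, -0.3]
width: 0.0857
```

```bash
python3 go.py yb .113
```

```text
t 49.25 tcp [ 0.5663 -0.3147  0.1144] yaw 5.08 tilt [0.1079 0.0022] w 0.0857 F [-0.1 -0.2 -0.3]
yb [ 0.5662 -0.3222  0.113 ] tool delta mm [-7.4 -1.   1.4] turn 0.0067
```

Request:
arm_command(
  deltas="1 -6 -1 2 0.005;0.2 0 0 0 0;-1 0 0 0 0;-1 0 0 0 0",
)

```text
time: 49.65
eef_pos: [0.5667, -0.318, 0.1136]
tool_rot: [[-0.086, 0.99, 0.108], [0.996, 0.086, 0.004], [-0.006, 0.108, -0.994]]
wrist_force: [0.1, -0.4, -1.9]
width: 0.051
```

```bash
python3 go.py yb .113
```

```text
t 49.65 tcp [ 0.5667 -0.318   0.1136] yaw 4.94 tilt [0.1081 0.0038] w 0.051 F [ 0.1 -0.4 -1.9]
yb [ 0.5662 -0.3222  0.113 ] tool delta mm [-4.2 -0.9  0.5] turn 0.0043
```

Request:
arm_command(
  deltas="-1 0 0 -12 0;-1 0 0 -35 0;-1 10 -3 -35 0;-1 35 -12 -8 0;-1 42 -12 0 0;-1 42 -12 0 0",
)

```text
time: 50.25
eef_pos: [0.5071, -0.1965, 0.2076]
tool_rot: [[-0.076, 0.99, 0.116], [0.997, 0.077, -0.002], [-0.01, 0.116, -0.993]]
wrist_force: [0.1, 0.6, -2.7]
width: 0.0511
```

```bash
python3 go.py yellow .17
```

```text
t 50.25 tcp [ 0.5071 -0.1965  0.2076] yaw 4.46 tilt [ 0.1161 -0.0015] w 0.0511 F [ 0.1  0.6 -2.7]
yellow [ 0.4892 -0.053   0.17  ] tool delta mm [144.8 -11.   35.1] turn -0.0043
```

Request:
arm_command(
  deltas="-1 42 0 2 0;-1 35 0 4 0;-1 25 0 5 0;-1 12 0 5 0;-1 3 0 5 0;-1 0 0 3 0",
)

```text
time: 50.85
eef_pos: [0.4981, -0.0714, 0.1882]
tool_rot: [[-0.081, 0.989, 0.123], [0.997, 0.081, 0.003], [-0.007, 0.123, -0.992]]
wrist_force: [-0.2, -0.3, -2.4]
width: 0.0512
```

```bash
python3 go.py yellow .1056
```

```text
t 50.85 tcp [ 0.4981 -0.0714  0.1882] yaw 4.68 tilt [0.1231 0.0026] w 0.0512 F [-0.2 -0.3 -2.4]
yellow [ 0.4892 -0.053   0.1056] tool delta mm [ 19.6 -17.5  80.9] turn -0.0003
```

Request:
arm_command(
  deltas="-1 12 -14 20 0;-1 3 -3 28 0;-1 0 -1 18 0;-1 0 0 5 0",
)

```text
time: 51.25
eef_pos: [0.4905, -0.0637, 0.1145]
tool_rot: [[-0.073, 0.989, 0.129], [0.997, 0.074, -0.001], [-0.01, 0.128, -0.992]]
wrist_force: [-0.0, -0.2, -2.7]
width: 0.0509
```

```bash
python3 go.py yellow .1056
```

```text
t 51.25 tcp [ 0.4905 -0.0637  0.1145] yaw 4.26 tilt [ 0.1286 -0.0008] w 0.0509 F [-0.  -0.2 -2.7]
yellow [ 0.4892 -0.053   0.1056] tool delta mm [10.9 -1.6  8.7] turn -0.0077
```

Request:
arm_command(
  deltas="-1 11 -3 2 0;-1 1 0 2 0;-1 0 0 1 0",
)

```text
time: 51.55
eef_pos: [0.4879, -0.054, 0.1092]
tool_rot: [[-0.068, 0.989, 0.129], [0.998, 0.069, -0.002], [-0.011, 0.129, -0.992]]
wrist_force: [0.2, -0.1, -2.1]
width: 0.0509
```

```bash
python3 go.py yellow .1056
```

```text
t 51.55 tcp [ 0.4879 -0.054   0.1092] yaw 3.98 tilt [ 0.129  -0.0021] w 0.0509 F [ 0.2 -0.1 -2.1]
yellow [ 0.4892 -0.053   0.1056] tool delta mm [0.9 0.9 3.7] turn -0.0126
```

Request:
arm_command(
  deltas="-1 4 0 2 0;-1 0 0 1.5 0;-1 0 0 1 0",
)

```text
time: 51.85
eef_pos: [0.4892, -0.0495, 0.1059]
tool_rot: [[-0.069, 0.989, 0.132], [0.998, 0.07, -0.002], [-0.011, 0.132, -0.991]]
wrist_force: [-0.3, -1.4, 4.7]
width: 0.0508
```

Request:
arm_command(
  deltas="-1 0 0 0.5 0",
)

```text
time: 51.95
eef_pos: [0.4894, -0.0494, 0.1057]
tool_rot: [[-0.069, 0.989, 0.133], [0.998, 0.07, -0.002], [-0.011, 0.132, -0.991]]
wrist_force: [-2.4, -0.8, 7.7]
width: 0.0512
```

Request:
arm_command(
  deltas="-0.1 0 0 0 0;0.1 0 0 0 0;0.4 0 0 0 0;1 0 0 0 0;1 0 0 0 0",
)

```text
time: 52.45
eef_pos: [0.4901, -0.0496, 0.1064]
tool_rot: [[-0.069, 0.989, 0.134], [0.998, 0.07, -0.002], [-0.011, 0.134, -0.991]]
wrist_force: [-1.1, 1.1, -0.0]
width: 0.0846
```

Request:
arm_command(
  deltas="1 0 0 -15 0;1 0 0 -40 0;1 0 0 -40 0;1 -20 -10 -20 0;1 -45 -10 -20 0;1 -45 0 0 0;1 -45 0 0 0;1 -40 0 0 0;1 -20 0 0 0;1 0 0 0 0",
)

```text
time: 53.45
eef_pos: [0.4684, -0.272, 0.2466]
tool_rot: [[-0.076, 0.988, 0.138], [0.997, 0.077, -0.004], [-0.014, 0.137, -0.99]]
wrist_force: [-0.2, 0.0, -0.3]
width: 0.0855
```

```bash
python3 go.py ;python3 wt.py; python3 -c "
from m import *
zones(cam('scene'),'s');c=cam('top');zones(c,'t');save(c,'e1.png')
c=cam('scene');save(c,'e2.png',(270,80,420,260),4)"
```

```text
t 53.45 tcp [ 0.4684 -0.272   0.2466] yaw 4.48 tilt [ 0.1379 -0.0036] w 0.0855 F [-0.2  0.  -0.3]
top 1295 a min 0.1915 1% 0.1952 max 0.3882 tail b 0.4938 0.5588 z 0.0428 0.0913
tail z near/far 0.0867 0.0853
scene 533 a min 0.1919 1% 0.1954 max 0.3906 tail b 0.4969 0.558 z 0.0801 0.0959
tail z near/far 0.0876 0.0872
tcp a -0.3094 b 0.4445 table a 0.29707108453528003 0.5239032455836026
s green 146 mean [0.4828 0.0744 0.1298] circ [0.4823 0.0752] 0.0253
s red 163 mean [0.4886 0.011  0.1299] circ [0.4877 0.0115] 0.0262
s yellow 176 mean [ 0.4911 -0.0539  0.1299] circ [ 0.4913 -0.054 ] 0.0272
t green 326 mean [0.4804 0.0743 0.129 ] circ [0.4799 0.0743] 0.0244
t red 357 mean [0.4856 0.0108 0.1289] circ [0.4855 0.0107] 0.0253
t yellow 377 mean [ 0.4896 -0.0533  0.1288] circ [ 0.49   -0.0531] 0.0258
```

View pics/e1.png

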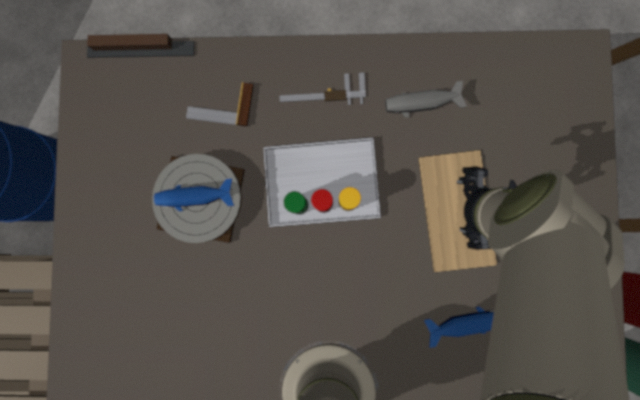

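View pics/e2.png

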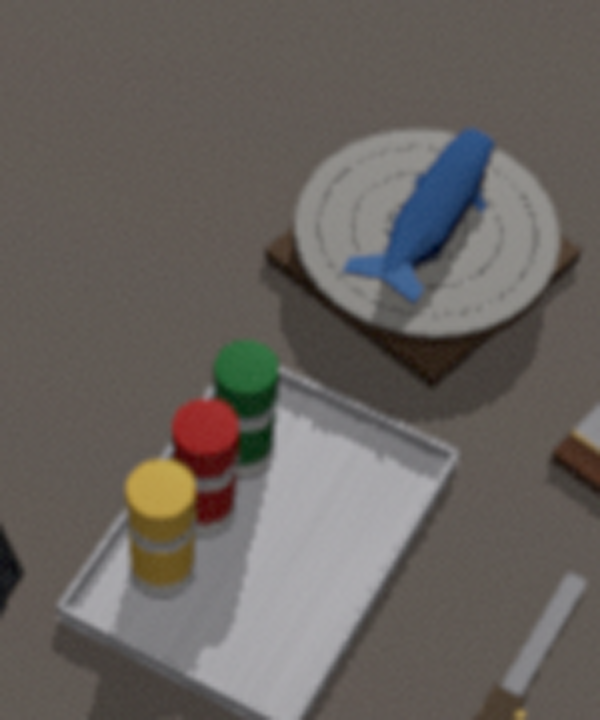

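Both views show the cans back in their slots at top-view (295,203), (322,201) and (349,198), all within 3 mm of the start. The whale stands at the disc centre, and nothing else has moved. The gripper is clear, so I'm handing in.

```bash
python3 -c "
from workcell import bot
print(bot.sign_off())"
```

```text
the job is handed in; nothing more can be done
None
```

I did the task in the order you asked: all three cans onto the board, the blue whale onto the turntable, then the cans back to their own places in the tray. I handed it in at about 54 s. The hand-in gives no verdict.

**Last checks**
- **Cans:** they stand upright in the tray. Comparing the same camera before and after, green is about 3 mm from where it stood, and red and yellow about 1–2 mm.
- **Whale:** it stands level on the turntable, about 1–2 mm from the disc's centre by my estimate of its middle. That estimate is uncertain. I judged the middle from the flippers and flanks; the midpoint of its overall length would put it about 7 mm off instead. Either way it is inside the 15 mm limit.
- **Caliper, square and grey whale:** they look unmoved in the pictures. I did not measure them.

**What went wrong on the way**
- **Tool tilt:** the tool drifted away from pointing straight down during the job, reaching 0.14 rad by the end. I spent about 10 s trying to undo it behind the robot with little effect. Every later grip and placing still held.
- **Whale grip:** the first grip closed too high on its back, so I reopened before lifting and took it about 7 mm lower. The wrist force peaked at about 58 N while regripping, and at 42 N or less when setting things down.

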